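# Hang the sauce insets in the bain-marie

### The arm

A 6-joint arm with a two-finger parallel gripper is mounted at the origin on a cart in front of the work surface, level with it; the furniture and walls round the work are solid. World frame = base frame: x ahead of the robot, y to its left, z up, the work surface at z = 0. Lengths are in m, angles in rad, forces in N, time in s.
With the tool pointing down it reaches from about 0.35 to 0.975 m from the base axis. Payload 4.9 kg.
Tool frame: the origin (TCP) lies at the very end of the fingers, on their centre line; the grasp point (between the pads) lies 19 mm behind it (ctrl.grasp_offset is the distance from the TCP to the grasp point, in m); y points along the fingers, z is the direction in which the jaws open and shut, and the axes are right-handed (so a half turn about y gives the same grasp; the last joint's range is limited). The gripper opens to 85 mm and grips with 20 to 120 N. Pads are 22 mm wide; open, the fingers measure 114 mm over their backs; the gripper's body (76 mm by 85 mm) begins 54 mm behind the grasp point. The pads swing forward as they close: fully open they stand 13 mm farther back than shut.
Start: joints at [1.042, 0.053, 1.613, -0, 1.476, -0.119], TCP at [0.249, 0.573, 0.231] pointing down, gripper open.
Joint ranges: [-3.01, 3.01], [-1.01, 2.22], [0.06, 2.58], [-1.02, 4.17], [0.09, 2.62], [-3.14, 3.14]. Speed limits (rad/s): [2.57, 2.57, 3.14, 3.14, 3.14, 3.14].

### API

Orientations are given as a rotation vector (axis times angle).
In Python, from station import ctrl, eyes, finish_job, find_in, regions_of, pinpoint gives the robot as it stands.
- The arm moves only by the tool play_rows, never from a script. Its argument "moves" is a list of rows, each an object of numbers: "x", "y", "z": the shift along the world's x, y, z in cm; "turn": the turn about the world's z in degrees; "jaw": the finger opening in cm, from 0 to 8.54. A call has 1 to 8 rows; each row shifts and turns the commanded pose from where the row before left it; what a row does not reach is not made up. A row lasts 1/12 s, in which the tool goes at most 41.7 mm and 7.16 degrees, less where a joint would pass 70% of its speed; a pose out of reach is approached as far as the arm can. A call is refused whole if a number of a shift passes 4.17 or a number of a turn 7.16, either way. A call with a gripper value outside its range is refused whole. The fingers move at their own pace and stop on an object; "squeeze" is the grip in N (left out, the last holds). Time passes only in rows, so rows that do not move let the fingers close. It gives the time, the measured TCP pose, the force and the opening at its end, in the units of the state.
- ctrl.get_obs(): the state, without advancing time (a new reading comes with each control period).
- eyes.get_image(name): name is "scene" or "top"; returns a dict with "img" (384x512x3 uint8, red, green, blue), "camera_matrix" (3x3 intrinsics, pixels), "cam_to_world" (4x4, takes a point from camera to world coordinates). Camera axes: x right, y up, looking along -z (the intrinsics and any distortion apply to the point x, -y, -z); pixel columns grow to the right and rows downward; lengths in m; the calibration is good to about 2 mm. A picture is of the moment at which its call begins. There is no depth.
- finish_job(): hands the job in, once; it reports no verdict.
Trained networks look in the newest picture that a camera, given by its name, has taken for a name from the list of things; names that differ only in an ending like _2 or _b are one class to them, and where a whole thing is asked for, a point or a joint stands for the part that bears it (a point fixed in the world has none). Each returns a list of dicts, best first, with "score" (0 to 1); they miss things now and then, are a little off and sometimes report something else, mostly with a low value. They report only what shows in the picture. A call takes as long as a camera call.
- find_in(camera, query): "point" ([column, row] in pixels, amid what is visible of it).
- regions_of(camera, query): "pixels" (384x512 bool, what is visible of it) and "point" ([column, row] in pixels, amid what is visible of it).
- pinpoint(camera, query): "point" ([column, row] in pixels: a listed point, or the origin of a listed thing).
The state is a dict: "t": time; "q": joint angles; "dq": joint speeds; "effort": joint torques, N m; "tool_pos": TCP position; "tool_rot": TCP orientation; "contact_force": force on the tool from outside, world axes, zero at the start; "wrist_torque": the same for the moment, N m; "opening": finger opening in m.
Only numpy, scipy, OpenCV 4.12 (cv2) and the standard library are available. Lean on these libraries where they do the work, as an engineer would, in place of code of your own. Each camera call takes 0.05 s, during which the arm holds its last target.

### The job

Set up the bain-marie for service: take the four covered sauce insets from the worktop by their knobs and hang each one in the adaptor plate whose opening fits it, so that all four hang fully home with their rims flat on the plates. Keep the insets upright, and leave the thermometer and the tasting spoon where they lie.

Things in the scene. Friction and masses are not known exactly. Their poses are not given: they have to be found in the camera images.
- inset_small: The smallest of four covered round steel insets (pots), rigid, lid and black knob fixed on. Origin: centre of underside, z up. Body 42 mm across, lower 22 mm narrowing to 26 at the bottom; hanging rim 62 mm across, its underside at height 65 mm; lid up to 76; knob on the axis, 24 mm across, from 80 to 104 mm (neck below 14 mm across). About 172 g. Fits the 48 mm opening.
- inset_medium: The second smallest of four covered round steel insets (pots), rigid, lid and black knob fixed on. Origin: centre of underside, z up. Body 60 mm across, lower 22 mm narrowing to 44 at the bottom; hanging rim 80 mm across, its underside at height 65 mm; lid up to 76; knob on the axis, 24 mm across, from 80 to 104 mm (neck below 14 mm across). About 199 g. Fits the 66 mm opening.
- inset_large: The second largest of four covered round steel insets (pots), rigid, lid and black knob fixed on. Origin: centre of underside, z up. Body 78 mm across, lower 22 mm narrowing to 62 at the bottom; hanging rim 98 mm across, its underside at height 65 mm; lid up to 76; knob on the axis, 24 mm across, from 80 to 104 mm (neck below 14 mm across). About 226 g. Fits the 84 mm opening.
- inset_extra_large: The largest of four covered round steel insets (pots), rigid, lid and black knob fixed on. Origin: centre of underside, z up. Body 96 mm across, lower 22 mm narrowing to 80 at the bottom; hanging rim 116 mm across, its underside at height 65 mm; lid up to 76; knob on the axis, 24 mm across, from 80 to 104 mm (neck below 14 mm across). About 253 g. Fits the 102 mm opening.
- plate_small: Fixed steel plate, 129 mm square, with the smallest round opening, 48 mm, at its middle. One of four lying 2 x 2, 130 mm apart, in any order, in a bain-marie 302 mm square, 102 high. Origin: opening's centre on the plate's underside; top face 6 mm above it and 100 mm over the worktop; z up, x, y along the edges. Well floor 74 mm below the origin. Its inset, when home, has its origin 59 mm below this one.
- plate_medium: Fixed steel plate, 129 mm square, with the second smallest round opening, 66 mm, at its middle. One of four lying 2 x 2, 130 mm apart, in any order, in a bain-marie 302 mm square, 102 high. Origin: opening's centre on the plate's underside; top face 6 mm above it and 100 mm over the worktop; z up, x, y along the edges. Well floor 74 mm below the origin. Its inset, when home, has its origin 59 mm below this one.
- plate_large: Fixed steel plate, 129 mm square, with the second largest round opening, 84 mm, at its middle. One of four lying 2 x 2, 130 mm apart, in any order, in a bain-marie 302 mm square, 102 high. Origin: opening's centre on the plate's underside; top face 6 mm above it and 100 mm over the worktop; z up, x, y along the edges. Well floor 74 mm below the origin. Its inset, when home, has its origin 59 mm below this one.
- plate_extra_large: Fixed steel plate, 129 mm square, with the largest round opening, 102 mm, at its middle. One of four lying 2 x 2, 130 mm apart, in any order, in a bain-marie 302 mm square, 102 high. Origin: opening's centre on the plate's underside; top face 6 mm above it and 100 mm over the worktop; z up, x, y along the edges. Well floor 74 mm below the origin. Its inset, when home, has its origin 59 mm below this one.
- probe_thermometer: White probe thermometer lying on the worktop, 34 x 173 x 17 mm, origin at the middle of its underside, long axis y, the head towards +y. To be left where it lies.
- tasting_spoon: Steel tasting spoon lying on the worktop, 188 x 39 x 16 mm, origin at the middle of its underside, long axis x. To be left where it lies.

How it is judged:
At the end, for the whole second after the job is handed in: Each of the four insets hangs in the plate of its own size: axis within 8 mm of the opening's centre, rim resting on the plate (height within 3 mm of fully home), upright within about 3.5 degrees, and at rest (under 20 mm/s) (horizontal distance between inset_small and plate_small below 0.008 m and z of inset_small in the frame of plate_small between -0.062 and -0.056 m and angle between each of inset_small, inset_medium, inset_large, inset_extra_large's own z axis and vertical below 0.06 rad and linear speed of each of inset_small, inset_medium, inset_large, inset_extra_large below 0.02 m/s and horizontal distance between inset_medium and plate_medium below 0.008 m and z of inset_medium in the frame of plate_medium between -0.062 and -0.056 m and horizontal distance between inset_large and plate_large below 0.008 m and z of inset_large in the frame of plate_large between -0.062 and -0.056 m and horizontal distance between inset_extra_large and plate_extra_large below 0.008 m and z of inset_extra_large in the frame of plate_extra_large between -0.062 and -0.056 m); the robot touches nothing.
It fails at once if an inset is tipped more than about 35 degrees (angle between any of inset_small, inset_medium, inset_large, inset_extra_large's own z axis and vertical above 0.6 rad).
It fails at once if the probe thermometer is moved more than 30 mm (distance of probe_thermometer from where it was at the start of the episode above 0.03 m).
It fails at once if the tasting spoon is moved more than 30 mm (distance of tasting_spoon from where it was at the start of the episode above 0.03 m).
It also fails if it takes over 125 s, if anything falls off the work surface, if the arm or the gripper's body presses on something with over 40 N, if the wrist force passes 120 N, or if a joint passes its speed limit or range.

## Working session

There is one attempt and no reset: what is moved stays moved. The work goes in short steps, Python scripts to look and compute and a tool call to move; the robot and the scene stay as the last step left them, time stands still between calls to the robot, and variables do not carry over. Pictures are saved under pics/ and viewed, and the job is handed in when it is done.

Besides the shell and the picture viewer there is one more tool, called after "Emit:" by a JSON object that holds its "name" and its "arguments", one argument or row to a line. play_rows: Moves the arm, as the interface text tells. Its arguments: {"type":"object","properties":{"moves":{"type":"array"},"squeeze":{"type":"number"}},"required":["moves"]}

```bash
mkdir -p pics; ls
cat > h.py <<'E'
import numpy as np, cv2
from station import ctrl, eyes, finish_job, find_in, regions_of, pinpoint
def ray(im,p):
    K=im["camera_matrix"];T=np.array(im["cam_to_world"])
    x=(p[0]-K[0][2])/K[0][0]; y=(p[1]-K[1][2])/K[1][1]
    d=T[:3,:3]@np.array([x,-y,-1.0]); return T[:3,3],d
def at_z(im,p,z):
    o,d=ray(im,p); return o+d*(z-o[2])/d[2]
def proj(im,P):
    K=np.array(im["camera_matrix"]);T=np.array(im["cam_to_world"])
    c=T[:3,:3].T@(np.array(P)-T[:3,3]); return np.array([K[0,2]+K[0,0]*c[0]/-c[2],K[1,2]+K[1,1]*(-c[1])/-c[2]])
def save(im,n): cv2.imwrite("pics/"+n,im["img"][:,:,::-1])
E
python3 - <<'E'
from h import *
print(ctrl.get_obs())
for c in ("scene","top"):
    im=eyes.get_image(c); save(im,c+"0.png"); print(c,im.keys(),np.array(im["cam_to_world"])[:3].round(3).tolist(),np.array(im["camera_matrix"]).round(1).tolist())
E
```

```text
pics
{'t': 0.0, 'q': array([ 1.04201262e+00,  5.33138159e-02,  1.61429776e+00,  2.65012860e-05,
        1.47602933e+00, -1.18970650e-01]), 'dq': array([-3.20362855e-04, -2.09111135e-04, -1.93199071e-03,  6.12064709e-04,
        1.16094806e-05, -1.49679047e-03]), 'effort': array([ 4.83161548e-04, -3.93696105e+01, -3.70167732e+01, -9.64650849e-05,
        7.44146149e-03,  9.93608865e-06]), 'tool_pos': array([0.24867875, 0.57270829, 0.23008748]), 'tool_rot': array([-1.54872625,  0.32208078, -0.32101118]), 'contact_force': array([-0.38504881,  0.56364705, -1.057328  ]), 'wrist_torque': array([ 0.05156467,  0.0397045 , -0.02908089]), 'opening': 0.08549952925868942}
scene dict_keys(['img', 'camera_matrix', 'cam_to_world']) [[0.837, 0.313, -0.449, -0.065], [-0.547, 0.49, -0.679, -0.856], [0.008, 0.814, 0.581, 0.808]] [[383.7, 0.0, 254.1], [0.0, 383.7, 194.1], [0.0, 0.0, 1.0]]
top dict_keys(['img', 'camera_matrix', 'cam_to_world']) [[0.02, 0.99, -0.137, 0.391], [-1.0, 0.021, 0.002, 0.008], [0.005, 0.137, 0.991, 1.051]] [[368.6, 0.0, 256.0], [0.0, 368.6, 195.2], [0.0, 0.0, 1.0]]
```

View pics/scene0.png

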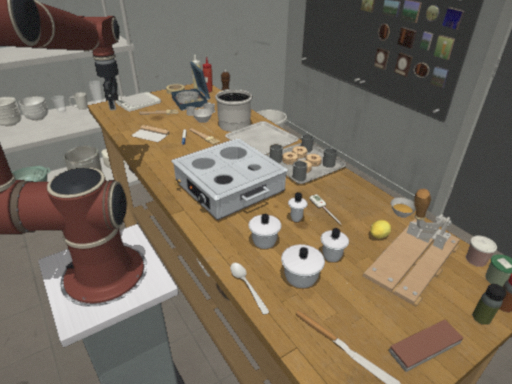

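View pics/top0.png

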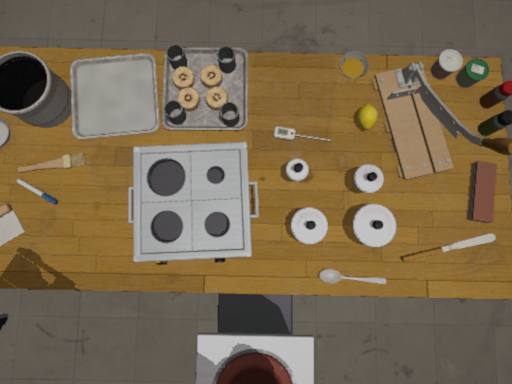

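Run:
```python
from h import *
names=["inset_small","inset_medium","inset_large","inset_extra_large","plate_small","plate_medium","plate_large","plate_extra_large","probe_thermometer","tasting_spoon"]
for c in ("top","scene"):
    im=eyes.get_image(c)
    for n in names:
        z=0.094 if n.startswith("plate") else 0.0
        for r in pinpoint(c,n)[:3]:
            print(c,n,round(r["score"],2),np.round(r["point"],1),at_z(im,r["point"],z)[:2].round(4))
```

```text
top inset_small 0.81 [295.5 175.5] [ 0.5967 -0.1071]
top inset_medium 0.84 [361.4 180.3] [ 0.5866 -0.2982]
top inset_large 0.8 [304.6 227.2] [ 0.4476 -0.1338]
top inset_extra_large 0.92 [365.1 225.9] [ 0.4548 -0.3063]
top plate_small 0.86 [215.3 176.1] [0.5722 0.1149]
top plate_medium 0.79 [216.5 222.6] [0.4497 0.1075]
top plate_large 0.79 [162.9 229.6] [0.4288 0.2453]
top probe_thermometer 0.86 [301.  135.9] [ 0.7157 -0.1226]
top tasting_spoon 0.76 [353.5 279.4] [ 0.3049 -0.2708]
scene inset_small 0.77 [294.6 219.5] [ 0.5945 -0.1053]
scene inset_medium 0.79 [327.6 254.4] [ 0.5759 -0.2879]
scene inset_large 0.87 [265.8 241.3] [ 0.4535 -0.1412]
scene inset_large 0.5 [234.1 151.8] [0.6593 0.3962]
scene inset_extra_large 0.72 [223.1 176. ] [0.5255 0.2547]
scene inset_extra_large 0.65 [297.4 274.4] [ 0.4506 -0.3016]
scene plate_small 0.65 [255.6 169.1] [0.5755 0.1031]
scene plate_medium 0.76 [223.6 176.3] [0.4574 0.123 ]
scene plate_large 0.7 [234.8 152.6] [0.5742 0.2439]
scene plate_large 0.64 [199.9 164.5] [0.4242 0.2365]
scene plate_large 0.59 [329.9 254.6] [ 0.506  -0.3578]
scene plate_extra_large 0.53 [234.8 152.4] [0.575  0.2452]
scene probe_thermometer 0.61 [264.  241.6] [ 0.448  -0.1393]
scene probe_thermometer 0.59 [327. 210.] [ 0.7203 -0.1248]
scene tasting_spoon 0.71 [246.6 288.3] [ 0.304  -0.2666]
```

The top view shows the bain-marie with its openings at XL (165,177), S (215,175), L (167,226) and M (217,224). The insets are S at about (296,168), M (369,178), L (310,225) and XL (376,225). The spoon is at about (350,277) and the thermometer at about (300,135). Next I'll refine these positions by fitting.

```bash
cat > meas.py <<'E'
from h import *
from scipy.optimize import least_squares
from scipy.spatial.transform import Rotation as R
def blob(im,p,thr,r,lo=0):
    g=im["img"].max(2).astype(np.uint8)
    m=(g<thr).astype(np.uint8); n,l,s,c=cv2.connectedComponentsWithStats(m)
    p=np.round(p).astype(int); y0,x0=max(p[1]-r,0),max(p[0]-r,0)
    w=l[y0:p[1]+r+1,x0:p[0]+r+1]; ids=[i for i in np.unique(w) if i and (w==i).sum()>lo]
    i=max(ids,key=lambda k:(w==k).sum()); return c[i],s[i]
E
python3 - <<'E'
from meas import *
o=ctrl.get_obs(); print(R.from_rotvec(o["tool_rot"]).as_matrix().round(3))
T=eyes.get_image("top"); S=eyes.get_image("scene")
P=[]
for n,p in dict(XL=(165,177),S=(215,175),L=(167,226),M=(217,224)).items():
    c,s=blob(T,p,90,6); w=at_z(T,c,0.097); P.append(w[:2]); print("open",n,c.round(1),s,w[:2].round(4))
P=np.array(P)
off=np.array([[1,1],[1,-1],[-1,1],[-1,-1]])*.065
def f(v):
    c,s=np.cos(v[2]),np.sin(v[2]); return (off@np.array([[c,s],[-s,c]])+v[:2]-P).ravel()
r=least_squares(f,[.5,.18,0]); print(r.x, (r.fun*1000).round(1)); print((P+r.fun.reshape(-1,2)).round(4))
for n,p,q in [("XL",(376,225),(302,254)),("L",(310,225),(265,219)),("M",(369,178),(335,233)),("S",(297,167),(298,199))]:
    c,s=blob(T,p,70,5); c2,s2=blob(S,q,70,6)
    a,d=ray(T,c); b,e=ray(S,c2)
    M=np.stack([d,-e],1); t=np.linalg.lstsq(M,b-a,rcond=None)[0]
    print(n,c.round(1),s,c2.round(1),s2,"top",at_z(T,c,.094)[:2].round(4),"scene",at_z(S,c2,.092)[:2].round(4),"tri",((a+d*t[0]+b+e*t[1])/2).round(4))
h=[]
for im,k in((T,"t"),(S,"s")):
    i=cv2.resize(im["img"][130:280,140:400] if k=="t" else im["img"][130:310,160:380],None,fx=3,fy=3,interpolation=cv2.INTER_CUBIC); cv2.imwrite(f"pics/z{k}.png",i[:,:,::-1])
E
```

```text
[[ 0.917 -0.     0.398]
 [-0.398 -0.     0.917]
 [-0.    -1.    -0.   ]]
open XL [165.6 176.7] [ 147  159   38   37 1079] [0.5673 0.245 ]
open S [215.4 174.4] [207 167  17  16 218] [0.5762 0.1146]
open L [166.2 226.4] [151 211  31  32 769] [0.4371 0.2366]
open M [216.9 224.1] [205 212  24  25 454] [0.4457 0.1059]
[0.50660684 0.17553571 0.06632192] [-0.2 -0.3 -0.5  0.4  0.3 -0.5  0.3  0.4]
[[0.5672 0.2447]
 [0.5758 0.115 ]
 [0.4374 0.2361]
 [0.4461 0.1064]]
XL [377.  224.1] [373 221  10   8  60] [303.1 252.6] [300 248   7  10  64] top [ 0.4544 -0.3093] scene [ 0.4527 -0.3123] tri [ 0.4545 -0.3106  0.0897]
L [310.3 224.5] [306 221   9   8  53] [264.6 218.2] [262 214   6   9  49] top [ 0.4498 -0.1359] scene [ 0.4485 -0.1382] tri [ 0.4499 -0.1364  0.0901]
M [371.2 176.2] [367 172  10   9  61] [335.4 232.8] [332 228   8  10  62] top [ 0.5806 -0.2969] scene [ 0.5801 -0.2997] tri [ 0.5815 -0.2982  0.0902]
S [297.6 167.4] [294 164   8   8  54] [297.9 196.3] [295 193   7   8  48] top [ 0.6003 -0.1022] scene [ 0.6008 -0.1041] tri [ 0.6014 -0.1028  0.0909]
```

View pics/zt.png

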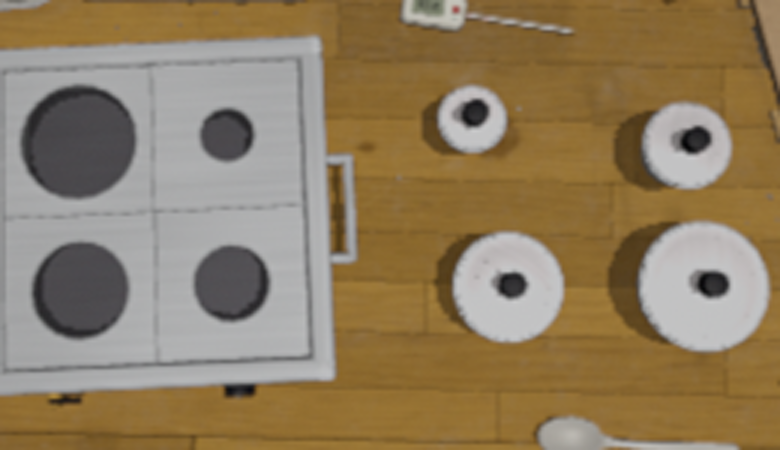

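View pics/zs.png

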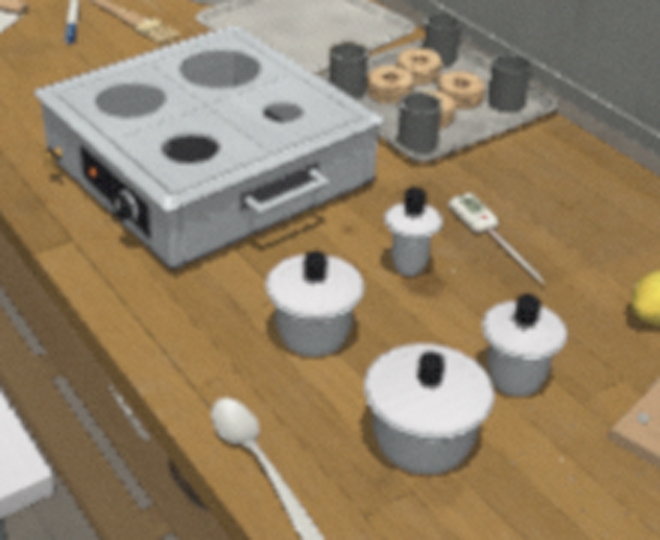

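The bain-marie's yaw is about 3.8°, and the four opening centres fit the grid to within 0.5 mm. The knobs triangulate at z ≈ 0.09, as expected. I'll start with the extra-large inset.

Emit:
{"name": "play_rows", "arguments": {
  "moves": [
    {"x": 2,"y": -3.5,"jaw": 6},
    {"x": 2,"y": -3.5,"jaw": 6},
    {"x": 2,"y": -3.5,"jaw": 6},
    {"x": 2,"y": -3.5,"jaw": 6},
    {"x": 2,"y": -3.5,"jaw": 6},
    {"x": 2,"y": -3.5,"jaw": 6},
    {"x": 2,"y": -3.5,"jaw": 6},
    {"x": 2,"y": -3.5,"jaw": 6}
  ],
  "squeeze": 60
}}

```text
invalid input
```

Emit:
{"name": "play_rows", "arguments": {
  "moves": [
    {"x": 0.6,"y": -4},
    {"x": 0.6,"y": -4},
    {"x": 0.6,"y": -4},
    {"x": 0.6,"y": -4},
    {"x": 0.6,"y": -4},
    {"x": 0.6,"y": -4},
    {"x": 0.6,"y": -4},
    {"x": 0.4,"y": -4}
  ]
}}

```text
invalid input
```

Emit:
{"name": "play_rows", "arguments": {
  "moves": [
    {"y": -4},
    {"y": -4},
    {"y": -4},
    {"y": -4},
    {"y": -4},
    {"y": -4},
    {"y": -3},
    {}
  ]
}}

```text
invalid input
```

Emit:
{"name": "play_rows", "arguments": {
  "moves": [
    {"x": 2,"y": -3.5,"z": 0,"turn": 0,"jaw": 6}
  ],
  "squeeze": 60
}}

```text
t: 1.38
tool_pos: [0.2669, 0.5412, 0.231]
tool_rot: [-1.546, 0.319, -0.316]
contact_force: [1.4, -1.4, 0.4]
opening: 0.0756
```

Emit:
{"name": "play_rows", "arguments": {
  "moves": [
    {"x": 2,"y": -3.5,"z": 0,"turn": 0,"jaw": 6},
    {"x": 2,"y": -3.5,"z": 0,"turn": 0,"jaw": 6},
    {"x": 2,"y": -3.5,"z": 0,"turn": 0,"jaw": 6},
    {"x": 2,"y": -3.5,"z": 0,"turn": 0,"jaw": 6},
    {"x": 2,"y": -3.5,"z": 0,"turn": 0,"jaw": 6},
    {"x": 2,"y": -3.5,"z": 0,"turn": 0,"jaw": 6},
    {"x": 1,"y": -4,"z": 0,"turn": 0,"jaw": 6},
    {"x": 1,"y": -4,"z": 0,"turn": 0,"jaw": 6}
  ]
}}

```text
t: 2.05
tool_pos: [0.4095, 0.2465, 0.2315]
tool_rot: [-1.547, 0.321, -0.322]
contact_force: [0.6, -0.4, -0.1]
opening: 0.06
```

Emit:
{"name": "play_rows", "arguments": {
  "moves": [
    {"x": 1,"y": -4,"z": 0,"turn": 0,"jaw": 6},
    {"x": 1,"y": -4,"z": 0,"turn": 0,"jaw": 6},
    {"x": 1,"y": -4,"z": 0,"turn": 0,"jaw": 6},
    {"x": 1,"y": -4,"z": 0,"turn": 0,"jaw": 6},
    {"x": 0.5,"y": -4,"z": 0,"turn": 0,"jaw": 6},
    {"x": 0,"y": -4,"z": 0,"turn": 0,"jaw": 6},
    {"x": 0,"y": -4,"z": 0,"turn": 0,"jaw": 6},
    {"x": 0,"y": -4,"z": 0,"turn": 0,"jaw": 6}
  ]
}}

```text
t: 2.72
tool_pos: [0.4537, -0.0737, 0.2316]
tool_rot: [-1.547, 0.321, -0.322]
contact_force: [0.5, 0.1, -0.1]
opening: 0.0601
```

Emit:
{"name": "play_rows", "arguments": {
  "moves": [
    {"x": 0,"y": -4,"z": 0,"turn": 0,"jaw": 6},
    {"x": 0,"y": -4,"z": 0,"turn": 0,"jaw": 6},
    {"x": 0,"y": -4,"z": 0,"turn": 0,"jaw": 6},
    {"x": 0,"y": -4,"z": 0,"turn": 0,"jaw": 6},
    {"x": 0,"y": -4,"z": 0,"turn": 0,"jaw": 6},
    {"x": 0,"y": 0,"z": 0,"turn": 0,"jaw": 6},
    {"x": 0,"y": 0,"z": 0,"turn": 0,"jaw": 6}
  ]
}}

```text
t: 3.3
tool_pos: [0.4536, -0.2735, 0.2311]
tool_rot: [-1.546, 0.325, -0.324]
contact_force: [0.3, 0.2, -0.0]
opening: 0.0601
```

Emit:
{"name": "play_rows", "arguments": {
  "moves": [
    {"x": 0.1,"y": -3.7,"z": 0,"turn": 0,"jaw": 6},
    {"x": 0,"y": 0,"z": -3,"turn": 0,"jaw": 6},
    {"x": 0,"y": 0,"z": -3,"turn": 0,"jaw": 6},
    {"x": 0,"y": 0,"z": -2,"turn": 0,"jaw": 6},
    {"x": 0,"y": 0,"z": 0,"turn": 0,"jaw": 6}
  ]
}}

```text
t: 3.72
tool_pos: [0.4526, -0.3052, 0.1456]
tool_rot: [-1.542, 0.327, -0.313]
contact_force: [-0.6, 0.9, -0.8]
opening: 0.0603
```

Run:
```python
from h import *
for k,b in (("scene",(200,320,200,400)),):
    im=eyes.get_image(k); i=cv2.resize(im["img"][180:310,220:400],None,fx=4,fy=4,interpolation=cv2.INTER_CUBIC); cv2.imwrite("pics/g1.png",i[:,:,::-1])
```

```text
(no output)
```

View pics/g1.png

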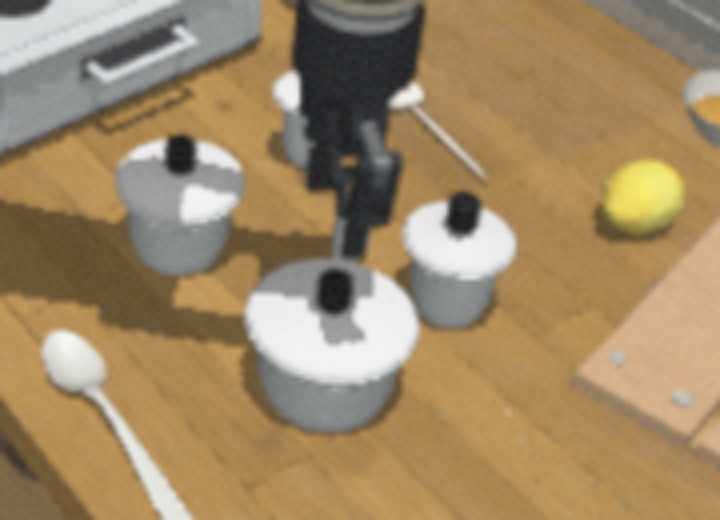

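Emit:
{"name": "play_rows", "arguments": {
  "moves": [
    {"x": 0.15,"y": -0.4,"z": -3,"turn": 0,"jaw": 6},
    {"x": 0,"y": 0,"z": -2.5,"turn": 0,"jaw": 6},
    {"x": 0,"y": 0,"z": 0,"turn": 0,"jaw": 6},
    {"x": 0,"y": 0,"z": 0,"turn": 0,"jaw": 6}
  ]
}}

```text
t: 4.1
tool_pos: [0.4567, -0.3121, 0.097]
tool_rot: [-1.546, 0.321, -0.32]
contact_force: [0.3, 0.5, 1.1]
opening: 0.06
```

Emit:
{"name": "play_rows", "arguments": {
  "moves": [
    {"x": -0.2,"y": 0.3,"z": -1.7,"turn": 0,"jaw": 6},
    {"x": 0,"y": 0,"z": 0,"turn": 0,"jaw": 6},
    {"x": 0,"y": 0,"z": 0,"turn": 0,"jaw": 6},
    {"x": 0,"y": 0,"z": 0,"turn": 0,"jaw": 6}
  ]
}}

```text
t: 4.43
tool_pos: [0.4556, -0.3105, 0.0817]
tool_rot: [-1.548, 0.319, -0.323]
contact_force: [0.6, -1.2, 0.3]
opening: 0.0594
```

Emit:
{"name": "play_rows", "arguments": {
  "moves": [
    {"x": 0,"y": 0,"z": 0,"turn": 0,"jaw": 2},
    {"x": 0,"y": 0,"z": 0,"turn": 0,"jaw": 2},
    {"x": 0,"y": 0,"z": 0,"turn": 0,"jaw": 2},
    {"x": 0,"y": 0,"z": 0,"turn": 0,"jaw": 2},
    {"x": 0,"y": 0,"z": 0,"turn": 0,"jaw": 2},
    {"x": 0,"y": 0,"z": 0,"turn": 0,"jaw": 2}
  ]
}}

```text
t: 4.93
tool_pos: [0.4549, -0.3105, 0.0803]
tool_rot: [-1.548, 0.321, -0.323]
contact_force: [-0.9, -1.3, 5.1]
opening: 0.0221
```

Emit:
{"name": "play_rows", "arguments": {
  "moves": [
    {"x": 0,"y": 0,"z": 0,"turn": 0,"jaw": 1.5},
    {"x": 0,"y": 0,"z": 0,"turn": 0,"jaw": 1.5},
    {"x": 0,"y": 0,"z": 1,"turn": 0,"jaw": 1.5},
    {"x": 0,"y": 0,"z": 2,"turn": 0,"jaw": 1.5},
    {"x": 0,"y": 0,"z": 0,"turn": 0,"jaw": 1.5},
    {"x": 0,"y": 0,"z": 0,"turn": 0,"jaw": 1.5}
  ]
}}

```text
t: 5.43
tool_pos: [0.4549, -0.3099, 0.1098]
tool_rot: [-1.547, 0.32, -0.323]
contact_force: [-0.2, 0.4, -2.8]
opening: 0.0222
```

```bash
cat > look.py <<'E'
import sys
from h import *
n=sys.argv[1]; o=[]
for k,b in (("scene",sys.argv[2]),("top",sys.argv[3])):
    x,y=map(int,b.split(",")); im=eyes.get_image(k)
    x=min(max(x,50),462);y=min(max(y,65),319)
    o.append(cv2.resize(im["img"][y-65:y+65,x-50:x+50],None,fx=4,fy=4,interpolation=cv2.INTER_CUBIC))
cv2.imwrite(f"pics/{n}.png",np.hstack(o)[:,:,::-1])
E
python3 look.py g2 303,255 376,225
```

```text
(no output)
```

View pics/g2.png

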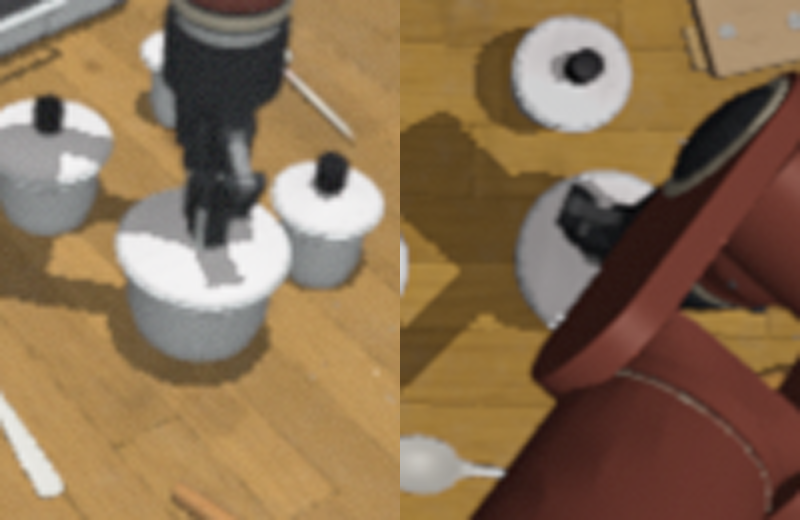

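Emit:
{"name": "play_rows", "arguments": {
  "moves": [
    {"x": 0,"y": 0,"z": 2,"turn": 0,"jaw": 1.5},
    {"x": 0,"y": 0,"z": 3,"turn": 0,"jaw": 1.5},
    {"x": 0,"y": 0,"z": 3,"turn": 0,"jaw": 1.5},
    {"x": 0.3,"y": 1,"z": 2,"turn": 0,"jaw": 1.5},
    {"x": 0.5,"y": 2,"z": 0,"turn": 0,"jaw": 1.5},
    {"x": 0.5,"y": 3,"z": 0,"turn": 0,"jaw": 1.5},
    {"x": 0.7,"y": 3.5,"z": 0,"turn": 0,"jaw": 1.5},
    {"x": 0.7,"y": 3.5,"z": 0,"turn": 0,"jaw": 1.5}
  ]
}}

```text
t: 6.2
tool_pos: [0.4808, -0.1783, 0.2076]
tool_rot: [-1.546, 0.324, -0.321]
contact_force: [0.5, -0.2, -3.4]
opening: 0.0219
```

Emit:
{"name": "play_rows", "arguments": {
  "moves": [
    {"x": 0.7,"y": 3.5,"z": 0,"turn": 0,"jaw": 1.5},
    {"x": 0.7,"y": 3.5,"z": 0,"turn": 0,"jaw": 1.5},
    {"x": 0.7,"y": 3.5,"z": 0,"turn": 0,"jaw": 1.5},
    {"x": 0.7,"y": 3.5,"z": 0,"turn": 0,"jaw": 1.5},
    {"x": 0.7,"y": 3.5,"z": 0,"turn": 0,"jaw": 1.5},
    {"x": 0.7,"y": 3.5,"z": 0,"turn": 0,"jaw": 1.5},
    {"x": 0.7,"y": 3.5,"z": 0,"turn": 0,"jaw": 1.5},
    {"x": 0.7,"y": 3.5,"z": 0,"turn": 0,"jaw": 1.5}
  ]
}}

```text
t: 6.87
tool_pos: [0.5367, 0.1021, 0.2075]
tool_rot: [-1.547, 0.323, -0.319]
contact_force: [1.2, -1.3, -2.7]
opening: 0.022
```

Emit:
{"name": "play_rows", "arguments": {
  "moves": [
    {"x": 0.7,"y": 3.5,"z": 0,"turn": 0,"jaw": 1.5},
    {"x": 0.7,"y": 3.5,"z": 0,"turn": 0,"jaw": 1.5},
    {"x": 0.8,"y": 3,"z": 0,"turn": 0,"jaw": 1.5},
    {"x": 0.7,"y": 2,"z": 0,"turn": 0,"jaw": 1.5},
    {"x": 0.1,"y": 1,"z": 0,"turn": 0,"jaw": 1.5},
    {"x": 0,"y": 0,"z": 0,"turn": 0,"jaw": 1.5},
    {"x": 0,"y": 0,"z": 0,"turn": 0,"jaw": 1.5}
  ]
}}

```text
t: 7.45
tool_pos: [0.5668, 0.2297, 0.2079]
tool_rot: [-1.549, 0.323, -0.32]
contact_force: [-0.7, 0.1, -2.6]
opening: 0.0222
```

```bash
python3 look.py g3 236,130 165,177
```

```text
(no output)
```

View pics/g3.png

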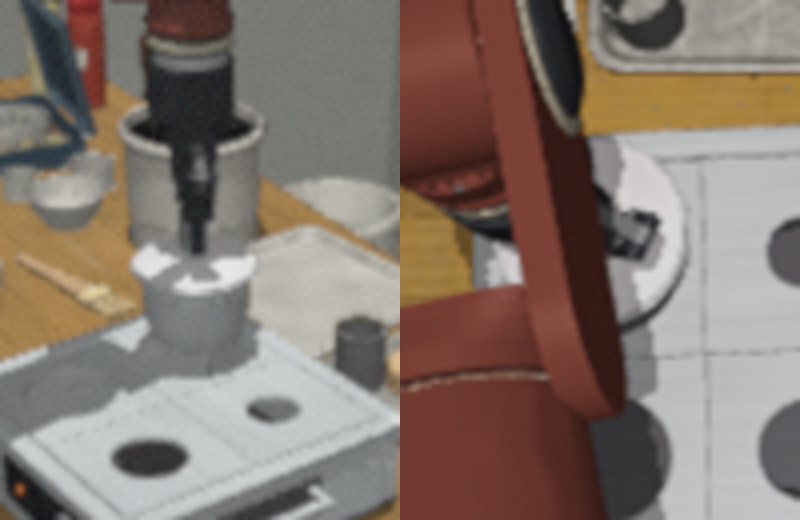

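Emit:
{"name": "play_rows", "arguments": {
  "moves": [
    {"x": 0,"y": 1,"z": 0,"turn": 0,"jaw": 1.5},
    {"x": 0,"y": 0.5,"z": -1,"turn": 0,"jaw": 1.5},
    {"x": 0,"y": 0,"z": -2,"turn": 0,"jaw": 1.5},
    {"x": 0,"y": 0,"z": -1,"turn": 0,"jaw": 1.5},
    {"x": 0,"y": 0,"z": -1,"turn": 0,"jaw": 1.5},
    {"x": 0,"y": 0,"z": 0,"turn": 0,"jaw": 1.5},
    {"x": 0,"y": 0,"z": 0,"turn": 0,"jaw": 1.5}
  ]
}}

```text
t: 8.13
tool_pos: [0.567, 0.245, 0.1583]
tool_rot: [-1.548, 0.323, -0.32]
contact_force: [-0.0, -0.5, -3.1]
opening: 0.0221
```

```bash
python3 look.py g4 236,130 165,177
```

```text
(no output)
```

View pics/g4.png

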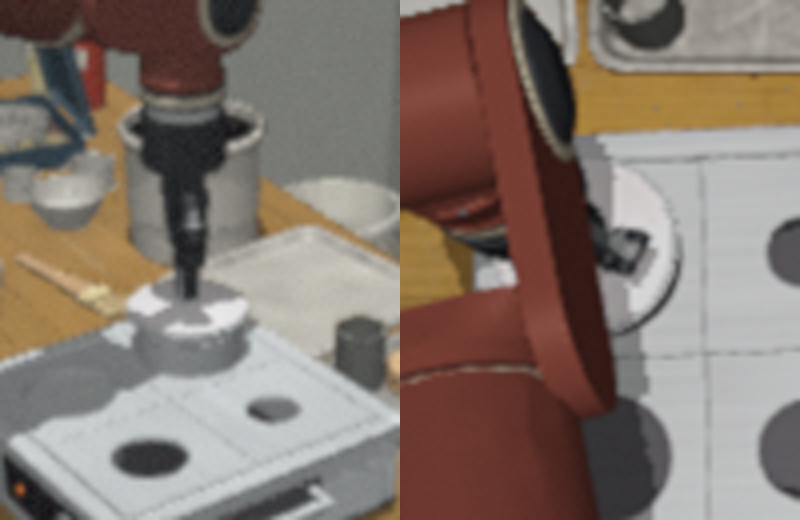

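Its bottom is inside the opening (about 22 mm deep) and there's no contact force. I'll keep lowering from here.

Emit:
{"name": "play_rows", "arguments": {
  "moves": [
    {"x": 0,"y": 0,"z": -1,"turn": 0,"jaw": 1.5},
    {"x": 0,"y": 0,"z": -1,"turn": 0,"jaw": 1.5},
    {"x": 0,"y": 0,"z": 0,"turn": 0,"jaw": 1.5},
    {"x": 0,"y": 0,"z": 0,"turn": 0,"jaw": 1.5}
  ]
}}

```text
t: 8.57
tool_pos: [0.5666, 0.2449, 0.1377]
tool_rot: [-1.548, 0.323, -0.32]
contact_force: [-0.1, 0.8, -2.8]
opening: 0.0221
```

Emit:
{"name": "play_rows", "arguments": {
  "moves": [
    {"x": 0,"y": 0,"z": -1,"turn": 0,"jaw": 1.5},
    {"x": 0,"y": 0,"z": -0.8,"turn": 0,"jaw": 1.5},
    {"x": 0,"y": 0,"z": 0,"turn": 0,"jaw": 1.5},
    {"x": 0,"y": 0,"z": 0,"turn": 0,"jaw": 1.5}
  ]
}}

```text
t: 8.9
tool_pos: [0.5667, 0.245, 0.12]
tool_rot: [-1.548, 0.323, -0.32]
contact_force: [-0.1, -0.8, -3.2]
opening: 0.0223
```

Emit:
{"name": "play_rows", "arguments": {
  "moves": [
    {"x": 0,"y": 0,"z": -0.4,"turn": 0,"jaw": 1.5},
    {"x": 0,"y": 0,"z": 0,"turn": 0,"jaw": 1.5},
    {"x": 0,"y": 0,"z": 0,"turn": 0,"jaw": 1.5}
  ]
}}

```text
t: 9.15
tool_pos: [0.5675, 0.2452, 0.1172]
tool_rot: [-1.547, 0.322, -0.321]
contact_force: [0.3, 0.5, -3.0]
opening: 0.022
```

Emit:
{"name": "play_rows", "arguments": {
  "moves": [
    {"x": 0,"y": 0,"z": -0.2,"turn": 0,"jaw": 1.5},
    {"x": 0,"y": 0,"z": 0,"turn": 0,"jaw": 1.5},
    {"x": 0,"y": 0,"z": 0,"turn": 0,"jaw": 5},
    {"x": 0,"y": 0,"z": 0,"turn": 0,"jaw": 5},
    {"x": 0,"y": 0,"z": 0,"turn": 0,"jaw": 5},
    {"x": 0,"y": 0,"z": 0,"turn": 0,"jaw": 5},
    {"x": 0,"y": 0,"z": 0,"turn": 0,"jaw": 5}
  ]
}}

```text
t: 9.73
tool_pos: [0.5678, 0.2453, 0.1157]
tool_rot: [-1.546, 0.321, -0.322]
contact_force: [-0.1, 0.3, 0.2]
opening: 0.0497
```

Emit:
{"name": "play_rows", "arguments": {
  "moves": [
    {"x": 0,"y": 0,"z": 2,"turn": 0,"jaw": 5},
    {"x": 0,"y": 0,"z": 4,"turn": 0,"jaw": 6},
    {"x": 0,"y": 0,"z": 4,"turn": 0,"jaw": 6},
    {"x": 0,"y": -3,"z": 0,"turn": 0,"jaw": 6},
    {"x": -0.5,"y": -4,"z": 0,"turn": 0,"jaw": 6},
    {"x": -0.8,"y": -4,"z": 0,"turn": 0,"jaw": 6},
    {"x": -0.8,"y": -4,"z": 0,"turn": 0,"jaw": 6},
    {"x": -0.8,"y": -4,"z": 0,"turn": 0,"jaw": 6}
  ]
}}

```text
t: 10.4
tool_pos: [0.538, 0.0538, 0.2157]
tool_rot: [-1.547, 0.32, -0.321]
contact_force: [1.2, -0.4, -0.1]
opening: 0.0602
```

```bash
python3 look.py g5 236,150 165,177
```

```text
(no output)
```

View pics/g5.png

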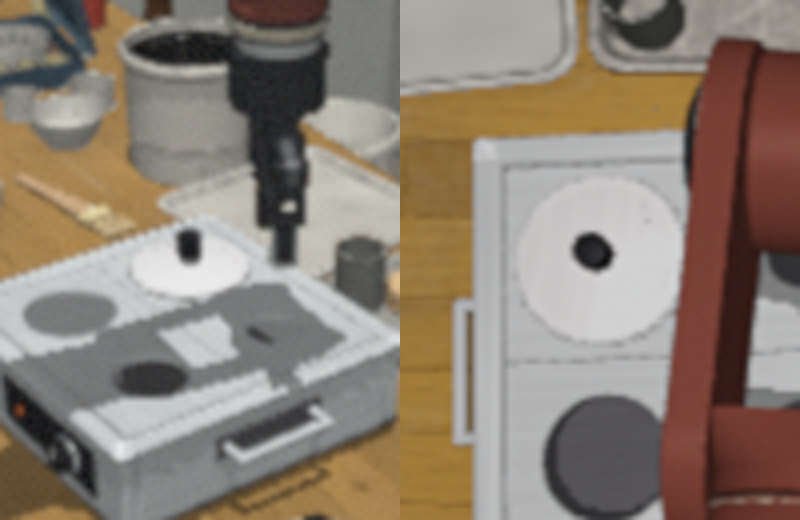

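The extra-large inset is seated, with its rim flat on the plate. Next is the large one.

Emit:
{"name": "play_rows", "arguments": {
  "moves": [
    {"x": -1.7,"y": -4,"z": 0,"turn": 0,"jaw": 6},
    {"x": -1.8,"y": -4,"z": 0,"turn": 0,"jaw": 6},
    {"x": -1.8,"y": -4,"z": 0,"turn": 0,"jaw": 6},
    {"x": -1.8,"y": -4,"z": 0,"turn": 0,"jaw": 6},
    {"x": -1.8,"y": -3.1,"z": 0,"turn": 0,"jaw": 6},
    {"x": 0,"y": 0,"z": -3,"turn": 0,"jaw": 6},
    {"x": 0,"y": 0,"z": -3,"turn": 0,"jaw": 6},
    {"x": 0,"y": 0,"z": 0,"turn": 0,"jaw": 6}
  ]
}}

```text
t: 11.17
tool_pos: [0.4493, -0.1269, 0.1495]
tool_rot: [-1.544, 0.33, -0.315]
contact_force: [-1.5, 0.6, -2.0]
opening: 0.0604
```

Emit:
{"name": "play_rows", "arguments": {
  "moves": [
    {"x": 0,"y": 0,"z": -3,"turn": 0,"jaw": 6},
    {"x": 0,"y": 0,"z": 0,"turn": 0,"jaw": 6},
    {"x": 0,"y": 0,"z": 0,"turn": 0,"jaw": 6},
    {"x": 0,"y": 0,"z": 0,"turn": 0,"jaw": 6}
  ]
}}

```text
t: 11.5
tool_pos: [0.4539, -0.128, 0.1271]
tool_rot: [-1.547, 0.319, -0.322]
contact_force: [-0.2, 0.5, 0.3]
opening: 0.0601
```

Emit:
{"name": "play_rows", "arguments": {
  "moves": [
    {"x": -0.4,"y": -0.8,"z": 0,"turn": 0,"jaw": 6},
    {"x": 0,"y": 0,"z": -1.4,"turn": 0,"jaw": 6},
    {"x": 0,"y": 0,"z": -1.4,"turn": 0,"jaw": 6},
    {"x": 0,"y": 0,"z": 0,"turn": 0,"jaw": 6},
    {"x": 0,"y": 0,"z": 0,"turn": 0,"jaw": 6},
    {"x": 0,"y": 0,"z": 0,"turn": 0,"jaw": 6}
  ]
}}

```text
t: 12.0
tool_pos: [0.4497, -0.1367, 0.0989]
tool_rot: [-1.547, 0.32, -0.323]
contact_force: [0.3, -0.0, 0.2]
opening: 0.0599
```

```bash
python3 look.py g6 265,220 310,225
```

```text
(no output)
```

View pics/g6.png

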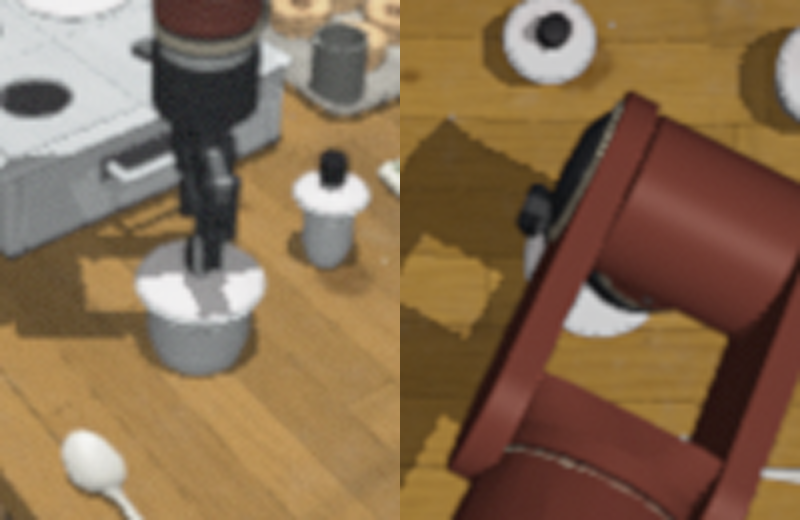

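The fingers are astride the knob.

Emit:
{"name": "play_rows", "arguments": {
  "moves": [
    {"x": 0,"y": 0,"z": -1.8,"turn": 0,"jaw": 6},
    {"x": 0,"y": 0,"z": 0,"turn": 0,"jaw": 6},
    {"x": 0,"y": 0,"z": 0,"turn": 0,"jaw": 6},
    {"x": 0,"y": 0,"z": 0,"turn": 0,"jaw": 1.5},
    {"x": 0,"y": 0,"z": 0,"turn": 0,"jaw": 1.5},
    {"x": 0,"y": 0,"z": 0,"turn": 0,"jaw": 1.5},
    {"x": 0,"y": 0,"z": 0,"turn": 0,"jaw": 1.5},
    {"x": 0,"y": 0,"z": 0,"turn": 0,"jaw": 1.5}
  ]
}}

```text
t: 12.77
tool_pos: [0.4497, -0.1365, 0.0804]
tool_rot: [-1.547, 0.32, -0.323]
contact_force: [0.1, -0.1, 4.2]
opening: 0.0219
```

Emit:
{"name": "play_rows", "arguments": {
  "moves": [
    {"x": 0,"y": 0,"z": 0,"turn": 0,"jaw": 1.5},
    {"x": 0,"y": 0,"z": 0,"turn": 0,"jaw": 1.5},
    {"x": 0,"y": 0,"z": 1,"turn": 0,"jaw": 1.5},
    {"x": 0,"y": 0,"z": 2,"turn": 0,"jaw": 1.5},
    {"x": 0,"y": 0,"z": 0,"turn": 0,"jaw": 1.5},
    {"x": 0,"y": 0,"z": 0,"turn": 0,"jaw": 1.5},
    {"x": 0,"y": 0,"z": 0,"turn": 0,"jaw": 1.5}
  ]
}}

```text
t: 13.35
tool_pos: [0.4482, -0.1357, 0.1082]
tool_rot: [-1.546, 0.323, -0.32]
contact_force: [-0.1, 0.5, -2.6]
opening: 0.0222
```

```bash
python3 look.py g7 265,220 310,225
```

```text
(no output)
```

View pics/g7.png

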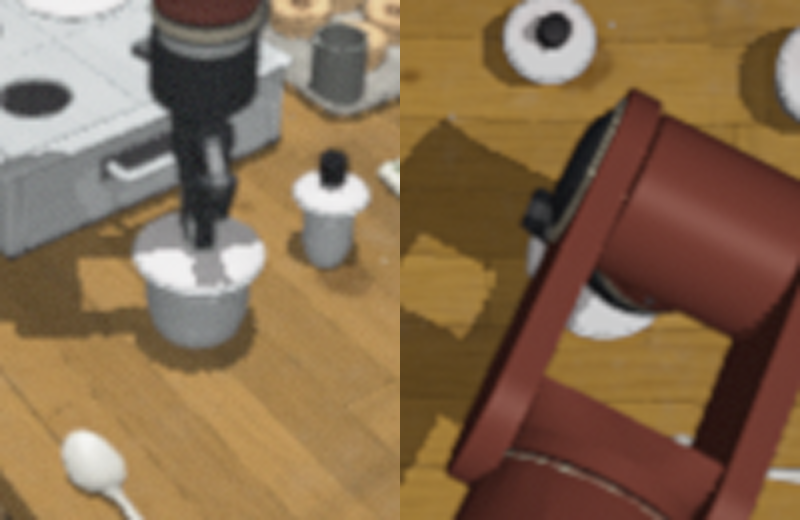

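Emit:
{"name": "play_rows", "arguments": {
  "moves": [
    {"x": 0,"y": 0,"z": 2,"turn": 0,"jaw": 1.5},
    {"x": 0,"y": 0,"z": 2.5,"turn": 0,"jaw": 1.5},
    {"x": 0,"y": 0,"z": 2.5,"turn": 0,"jaw": 1.5},
    {"x": 0,"y": 1,"z": 2,"turn": 0,"jaw": 1.5},
    {"x": 0,"y": 2,"z": 1,"turn": 0,"jaw": 1.5},
    {"x": 0,"y": 3,"z": 0,"turn": 0,"jaw": 1.5},
    {"x": 0,"y": 3,"z": 0,"turn": 0,"jaw": 1.5},
    {"x": 0,"y": 3,"z": 0,"turn": 0,"jaw": 1.5}
  ]
}}

```text
t: 14.12
tool_pos: [0.4483, -0.015, 0.2085]
tool_rot: [-1.547, 0.323, -0.321]
contact_force: [0.8, -1.2, -3.3]
opening: 0.0219
```

Emit:
{"name": "play_rows", "arguments": {
  "moves": [
    {"x": 0,"y": 3,"z": 0,"turn": 0,"jaw": 1.5},
    {"x": 0,"y": 3,"z": 0,"turn": 0,"jaw": 1.5},
    {"x": 0,"y": 3,"z": 0,"turn": 0,"jaw": 1.5},
    {"x": 0,"y": 3,"z": 0,"turn": 0,"jaw": 1.5},
    {"x": 0,"y": 3,"z": 0,"turn": 0,"jaw": 1.5},
    {"x": -0.5,"y": 3,"z": 0,"turn": 0,"jaw": 1.5},
    {"x": -0.3,"y": 3,"z": 0,"turn": 0,"jaw": 1.5},
    {"x": -0.2,"y": 2,"z": 0,"turn": 0,"jaw": 1.5}
  ]
}}

```text
t: 14.78
tool_pos: [0.4377, 0.2161, 0.2079]
tool_rot: [-1.547, 0.322, -0.318]
contact_force: [1.0, -0.4, -3.0]
opening: 0.0216
```

Emit:
{"name": "play_rows", "arguments": {
  "moves": [
    {"x": 0,"y": 1,"z": 0,"turn": 0,"jaw": 1.5},
    {"x": 0,"y": 0,"z": 0,"turn": 0,"jaw": 1.5},
    {"x": 0,"y": 0,"z": 0,"turn": 0,"jaw": 1.5},
    {"x": 0,"y": 0,"z": 0,"turn": 0,"jaw": 1.5}
  ]
}}

```text
t: 15.12
tool_pos: [0.4389, 0.2229, 0.2087]
tool_rot: [-1.548, 0.323, -0.322]
contact_force: [0.9, 0.8, -2.4]
opening: 0.0219
```

Emit:
{"name": "play_rows", "arguments": {
  "moves": [
    {"x": -0.1,"y": 1.3,"z": 0,"turn": 0,"jaw": 1.5},
    {"x": 0,"y": 0,"z": -1,"turn": 0,"jaw": 1.5},
    {"x": 0,"y": 0,"z": -2,"turn": 0,"jaw": 1.5},
    {"x": 0,"y": 0,"z": -1,"turn": 0,"jaw": 1.5},
    {"x": 0,"y": 0,"z": -1,"turn": 0,"jaw": 1.5},
    {"x": 0,"y": 0,"z": 0,"turn": 0,"jaw": 1.5},
    {"x": 0,"y": 0,"z": 0,"turn": 0,"jaw": 1.5}
  ]
}}

```text
t: 15.7
tool_pos: [0.4376, 0.2363, 0.1585]
tool_rot: [-1.548, 0.323, -0.321]
contact_force: [-0.9, 0.7, -2.4]
opening: 0.0223
```

```bash
python3 look.py g8 205,160 165,200
python3 - <<'E'
from meas import *
T=eyes.get_image("top");S=eyes.get_image("scene")
o=ctrl.get_obs(); print(o["tool_pos"].round(4))
try:
    c2,s2=blob(S,(235,144),70,5); print(c2,s2,at_z(S,c2,.127)[:2])
except Exception as e: print(e)
E
```

```text
[0.4386 0.237  0.1605]
[232.73076923 145.92307692] [231 143   5   7  26] [0.56395599 0.24031229]
```

View pics/g8.png

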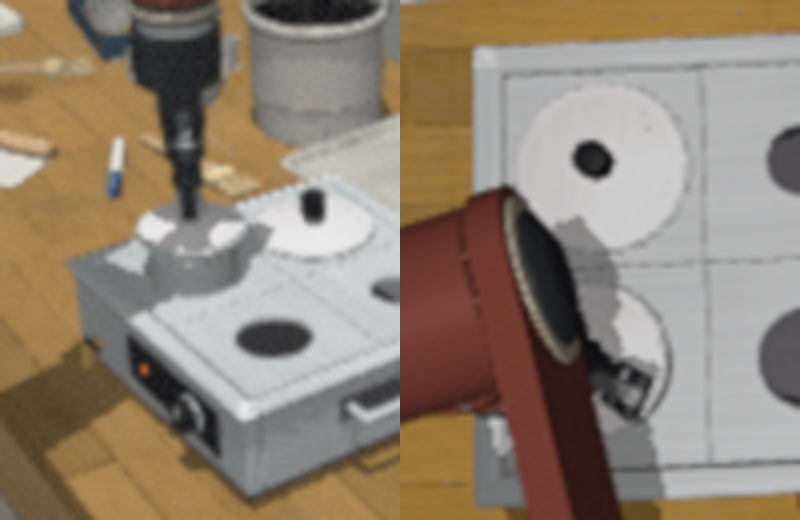

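Emit:
{"name": "play_rows", "arguments": {
  "moves": [
    {"x": 0,"y": 0,"z": -1,"turn": 0,"jaw": 1.5},
    {"x": 0,"y": 0,"z": -1,"turn": 0,"jaw": 1.5},
    {"x": 0,"y": 0,"z": 0,"turn": 0,"jaw": 1.5},
    {"x": 0,"y": 0,"z": 0,"turn": 0,"jaw": 1.5}
  ]
}}

```text
t: 16.23
tool_pos: [0.437, 0.2366, 0.1377]
tool_rot: [-1.548, 0.323, -0.32]
contact_force: [-0.2, 0.3, -2.3]
opening: 0.022
```

Emit:
{"name": "play_rows", "arguments": {
  "moves": [
    {"x": 0,"y": 0,"z": -1,"turn": 0,"jaw": 1.5},
    {"x": 0,"y": 0,"z": -0.8,"turn": 0,"jaw": 1.5},
    {"x": 0,"y": 0,"z": 0,"turn": 0,"jaw": 1.5},
    {"x": 0,"y": 0,"z": 0,"turn": 0,"jaw": 1.5}
  ]
}}

```text
t: 16.57
tool_pos: [0.4372, 0.2367, 0.1202]
tool_rot: [-1.548, 0.323, -0.32]
contact_force: [-0.3, 0.4, -3.2]
opening: 0.0219
```

Emit:
{"name": "play_rows", "arguments": {
  "moves": [
    {"x": 0,"y": 0,"z": -0.4,"turn": 0,"jaw": 1.5},
    {"x": 0,"y": 0,"z": -0.1,"turn": 0,"jaw": 1.5},
    {"x": 0,"y": 0,"z": 0,"turn": 0,"jaw": 1.5},
    {"x": 0,"y": 0,"z": 0,"turn": 0,"jaw": 5},
    {"x": 0,"y": 0,"z": 0,"turn": 0,"jaw": 5},
    {"x": 0,"y": 0,"z": 0,"turn": 0,"jaw": 5},
    {"x": 0,"y": 0,"z": 0,"turn": 0,"jaw": 5},
    {"x": 0,"y": 0,"z": 0,"turn": 0,"jaw": 5}
  ]
}}

```text
t: 17.23
tool_pos: [0.4383, 0.237, 0.1168]
tool_rot: [-1.546, 0.321, -0.322]
contact_force: [-0.1, -0.1, -0.2]
opening: 0.0496
```

Emit:
{"name": "play_rows", "arguments": {
  "moves": [
    {"x": 0,"y": 0,"z": 2,"turn": 0,"jaw": 5},
    {"x": 0,"y": 0,"z": 3,"turn": 0,"jaw": 6},
    {"x": 0,"y": 0,"z": 3,"turn": 0,"jaw": 6},
    {"x": 0.3,"y": -2,"z": 2,"turn": 0,"jaw": 6},
    {"x": 0.5,"y": -3.5,"z": 0,"turn": 0,"jaw": 6},
    {"x": 1,"y": -3.5,"z": 0,"turn": 0,"jaw": 6},
    {"x": 1,"y": -3.5,"z": 0,"turn": 0,"jaw": 6},
    {"x": 1,"y": -3.5,"z": 0,"turn": 0,"jaw": 6}
  ]
}}

```text
t: 17.9
tool_pos: [0.4762, 0.0755, 0.217]
tool_rot: [-1.547, 0.32, -0.322]
contact_force: [0.2, -0.4, -0.1]
opening: 0.0603
```

Emit:
{"name": "play_rows", "arguments": {
  "moves": [
    {"x": 1,"y": -3.5,"z": 0,"turn": 0,"jaw": 6},
    {"x": 1,"y": -3.5,"z": 0,"turn": 0,"jaw": 6},
    {"x": 1,"y": -3.5,"z": 0,"turn": 0,"jaw": 6},
    {"x": 1,"y": -3.5,"z": 0,"turn": 0,"jaw": 6},
    {"x": 1,"y": -3.5,"z": 0,"turn": 0,"jaw": 6},
    {"x": 1,"y": -3.5,"z": 0,"turn": 0,"jaw": 6},
    {"x": 1,"y": -3.5,"z": 0,"turn": 0,"jaw": 6},
    {"x": 0,"y": 0,"z": 0,"turn": 0,"jaw": 6}
  ]
}}

```text
t: 18.57
tool_pos: [0.5468, -0.1736, 0.2164]
tool_rot: [-1.549, 0.325, -0.327]
contact_force: [-0.6, 0.1, 0.2]
opening: 0.0601
```

```bash
python3 look.py g9 220,160 185,200
python3 - <<'E'
from meas import *
print(ctrl.get_obs()["tool_pos"].round(4))
E
```

```text
[ 0.546  -0.1694  0.2161]
```

View pics/g9.png

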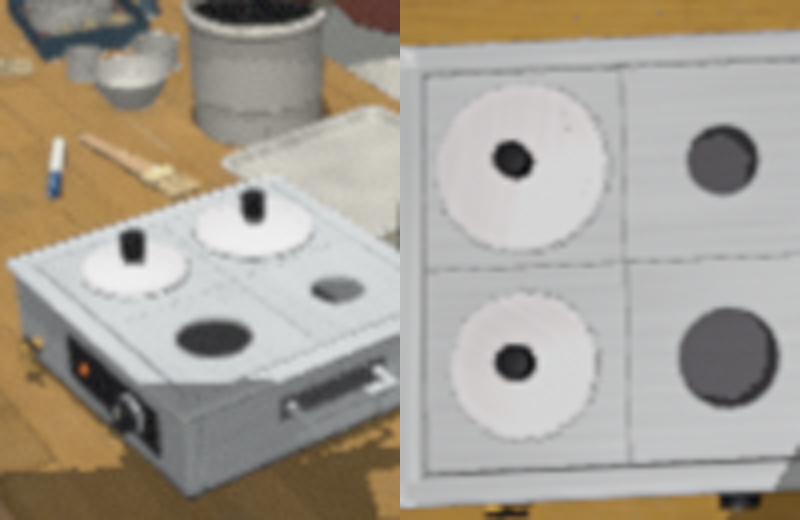

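Both left-hand insets hang flat in their plates. Now the medium one.

Emit:
{"name": "play_rows", "arguments": {
  "moves": [
    {"x": 0.9,"y": -3.5,"z": 0,"turn": 0,"jaw": 6},
    {"x": 0.9,"y": -3.5,"z": 0,"turn": 0,"jaw": 6},
    {"x": 0.9,"y": -3,"z": 0,"turn": 0,"jaw": 6},
    {"x": 0.8,"y": -2.9,"z": 0,"turn": 0,"jaw": 6},
    {"x": 0,"y": 0,"z": -2.5,"turn": 0,"jaw": 6},
    {"x": 0,"y": 0,"z": -2.5,"turn": 0,"jaw": 6},
    {"x": 0,"y": 0,"z": 0,"turn": 0,"jaw": 6},
    {"x": 0,"y": 0,"z": 0,"turn": 0,"jaw": 6}
  ]
}}

```text
t: 19.33
tool_pos: [0.5799, -0.2952, 0.1644]
tool_rot: [-1.545, 0.324, -0.317]
contact_force: [-0.5, 0.7, 0.2]
opening: 0.0601
```

Emit:
{"name": "play_rows", "arguments": {
  "moves": [
    {"x": 0,"y": 0,"z": -2,"turn": 0,"jaw": 6},
    {"x": 0,"y": 0,"z": 0,"turn": 0,"jaw": 6},
    {"x": 0,"y": 0,"z": 0,"turn": 0,"jaw": 6},
    {"x": 0,"y": 0,"z": 0,"turn": 0,"jaw": 6}
  ]
}}

```text
t: 19.67
tool_pos: [0.5817, -0.2969, 0.1483]
tool_rot: [-1.548, 0.319, -0.323]
contact_force: [0.7, -0.2, 0.3]
opening: 0.0598
```

Emit:
{"name": "play_rows", "arguments": {
  "moves": [
    {"x": 0,"y": -0.1,"z": -2.5,"turn": 0,"jaw": 6},
    {"x": 0,"y": 0,"z": -2.4,"turn": 0,"jaw": 6},
    {"x": 0,"y": 0,"z": 0,"turn": 0,"jaw": 6},
    {"x": 0,"y": 0,"z": 0,"turn": 0,"jaw": 6},
    {"x": 0,"y": 0,"z": 0,"turn": 0,"jaw": 6}
  ]
}}

```text
t: 20.08
tool_pos: [0.5819, -0.2986, 0.0995]
tool_rot: [-1.548, 0.319, -0.323]
contact_force: [-0.7, 0.9, 1.4]
opening: 0.0602
```

```bash
python3 look.py g10 335,230 370,180
python3 - <<'E'
from meas import *
print(ctrl.get_obs()["tool_pos"].round(4))
E
```

```text
[ 0.5823 -0.2989  0.1   ]
```

View pics/g10.png

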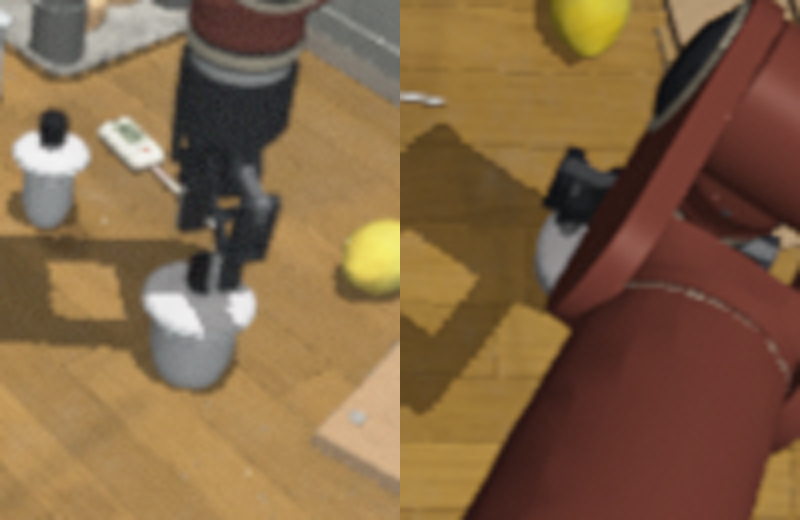

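The fingers straddle the knob again, so I'll lower and grip.

Emit:
{"name": "play_rows", "arguments": {
  "moves": [
    {"x": 0,"y": 0,"z": -1.9,"turn": 0,"jaw": 6},
    {"x": 0,"y": 0,"z": 0,"turn": 0,"jaw": 6},
    {"x": 0,"y": 0,"z": 0,"turn": 0,"jaw": 6},
    {"x": 0,"y": 0,"z": 0,"turn": 0,"jaw": 1.5},
    {"x": 0,"y": 0,"z": 0,"turn": 0,"jaw": 1.5},
    {"x": 0,"y": 0,"z": 0,"turn": 0,"jaw": 1.5},
    {"x": 0,"y": 0,"z": 0,"turn": 0,"jaw": 1.5},
    {"x": 0,"y": 0,"z": 0,"turn": 0,"jaw": 1.5}
  ]
}}

```text
t: 20.85
tool_pos: [0.5817, -0.2987, 0.0797]
tool_rot: [-1.548, 0.32, -0.323]
contact_force: [0.3, -0.2, 4.1]
opening: 0.0221
```

Emit:
{"name": "play_rows", "arguments": {
  "moves": [
    {"x": 0,"y": 0,"z": 0,"turn": 0,"jaw": 1.5},
    {"x": 0,"y": 0,"z": 0,"turn": 0,"jaw": 1.5},
    {"x": 0,"y": 0,"z": 1,"turn": 0,"jaw": 1.5},
    {"x": 0,"y": 0,"z": 2,"turn": 0,"jaw": 1.5},
    {"x": 0,"y": 0,"z": 0,"turn": 0,"jaw": 1.5},
    {"x": 0,"y": 0,"z": 0,"turn": 0,"jaw": 1.5},
    {"x": 0,"y": 0,"z": 0,"turn": 0,"jaw": 1.5}
  ]
}}

```text
t: 21.43
tool_pos: [0.5803, -0.2976, 0.1071]
tool_rot: [-1.546, 0.323, -0.32]
contact_force: [0.2, -0.2, -2.7]
opening: 0.022
```

```bash
python3 look.py g11 335,230 370,180
python3 - <<'E'
from meas import *
print(ctrl.get_obs()["tool_pos"].round(4))
E
```

```text
[ 0.5799 -0.2974  0.1065]
```

View pics/g11.png

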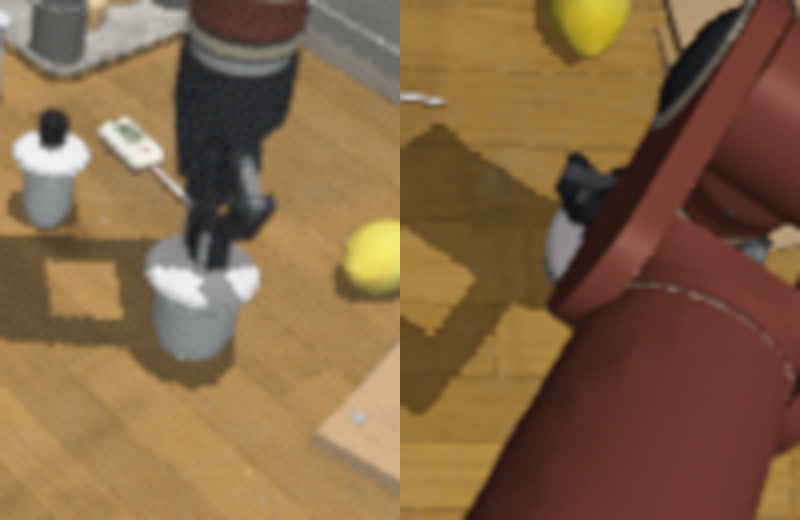

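Emit:
{"name": "play_rows", "arguments": {
  "moves": [
    {"x": 0,"y": 0,"z": 2,"turn": 0,"jaw": 1.5},
    {"x": 0,"y": 0,"z": 2.5,"turn": 0,"jaw": 1.5},
    {"x": 0,"y": 0,"z": 2.5,"turn": 0,"jaw": 1.5},
    {"x": -0.3,"y": 1,"z": 2,"turn": 0,"jaw": 1.5},
    {"x": -0.7,"y": 2,"z": 1,"turn": 0,"jaw": 1.5},
    {"x": -1,"y": 3,"z": 0,"turn": 0,"jaw": 1.5},
    {"x": -1,"y": 3,"z": 0,"turn": 0,"jaw": 1.5},
    {"x": -1,"y": 3,"z": 0,"turn": 0,"jaw": 1.5}
  ]
}}

```text
t: 22.2
tool_pos: [0.5399, -0.1769, 0.2072]
tool_rot: [-1.546, 0.323, -0.321]
contact_force: [-0.0, -1.0, -2.3]
opening: 0.0219
```

Emit:
{"name": "play_rows", "arguments": {
  "moves": [
    {"x": -1,"y": 3,"z": 0,"turn": 0,"jaw": 1.5},
    {"x": -1,"y": 3,"z": 0,"turn": 0,"jaw": 1.5},
    {"x": -1,"y": 3,"z": 0,"turn": 0,"jaw": 1.5},
    {"x": -1,"y": 3,"z": 0,"turn": 0,"jaw": 1.5},
    {"x": -1,"y": 3,"z": 0,"turn": 0,"jaw": 1.5},
    {"x": -1,"y": 3,"z": 0,"turn": 0,"jaw": 1.5},
    {"x": -1,"y": 3,"z": 0,"turn": 0,"jaw": 1.5},
    {"x": -1,"y": 3,"z": 0,"turn": 0,"jaw": 1.5}
  ]
}}

```text
t: 22.87
tool_pos: [0.4596, 0.0632, 0.2072]
tool_rot: [-1.547, 0.323, -0.32]
contact_force: [1.0, 0.6, -2.3]
opening: 0.0223
```

Emit:
{"name": "play_rows", "arguments": {
  "moves": [
    {"x": -0.5,"y": 2,"z": 0,"turn": 0,"jaw": 1.5},
    {"x": -0.3,"y": 1,"z": 0,"turn": 0,"jaw": 1.5},
    {"x": 0,"y": 0,"z": 0,"turn": 0,"jaw": 1.5},
    {"x": 0,"y": 0,"z": 0,"turn": 0,"jaw": 1.5},
    {"x": 0,"y": 0,"z": 0,"turn": 0,"jaw": 1.5}
  ]
}}

```text
t: 23.28
tool_pos: [0.4531, 0.0911, 0.208]
tool_rot: [-1.547, 0.322, -0.322]
contact_force: [0.6, -0.2, -2.7]
opening: 0.0223
```

Emit:
{"name": "play_rows", "arguments": {
  "moves": [
    {"x": -0.7,"y": 1.5,"z": 0,"turn": 0,"jaw": 1.5},
    {"x": 0,"y": 0,"z": -1,"turn": 0,"jaw": 1.5},
    {"x": 0,"y": 0,"z": -2,"turn": 0,"jaw": 1.5},
    {"x": 0,"y": 0,"z": -1,"turn": 0,"jaw": 1.5},
    {"x": 0,"y": 0,"z": -1,"turn": 0,"jaw": 1.5},
    {"x": 0,"y": 0,"z": 0,"turn": 0,"jaw": 1.5},
    {"x": 0,"y": 0,"z": 0,"turn": 0,"jaw": 1.5}
  ]
}}

```text
t: 23.87
tool_pos: [0.4456, 0.1064, 0.1575]
tool_rot: [-1.547, 0.323, -0.321]
contact_force: [0.4, 1.0, -2.0]
opening: 0.022
```

```bash
python3 look.py g12 225,165 215,220
python3 - <<'E'
from meas import *
print(ctrl.get_obs()["tool_pos"].round(4))
E
```

```text
[0.4465 0.1067 0.1591]
```

View pics/g12.png

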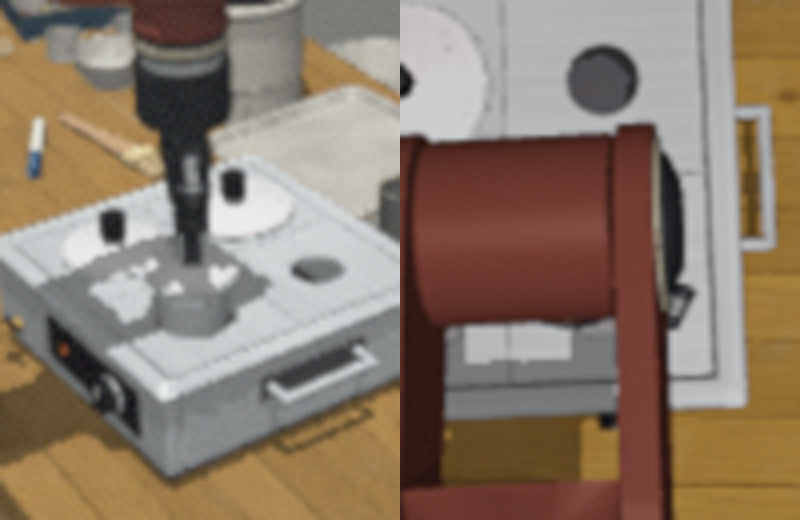

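Emit:
{"name": "play_rows", "arguments": {
  "moves": [
    {"x": 0,"y": 0,"z": -1,"turn": 0,"jaw": 1.5},
    {"x": 0,"y": 0,"z": -1,"turn": 0,"jaw": 1.5},
    {"x": 0,"y": 0,"z": 0,"turn": 0,"jaw": 1.5},
    {"x": 0,"y": 0,"z": 0,"turn": 0,"jaw": 1.5}
  ]
}}

```text
t: 24.3
tool_pos: [0.445, 0.1068, 0.137]
tool_rot: [-1.548, 0.323, -0.32]
contact_force: [-0.3, -0.2, -3.2]
opening: 0.0219
```

Emit:
{"name": "play_rows", "arguments": {
  "moves": [
    {"x": 0,"y": 0,"z": -1,"turn": 0,"jaw": 1.5},
    {"x": 0,"y": 0,"z": -0.8,"turn": 0,"jaw": 1.5},
    {"x": 0,"y": 0,"z": 0,"turn": 0,"jaw": 1.5},
    {"x": 0,"y": 0,"z": 0,"turn": 0,"jaw": 1.5}
  ]
}}

```text
t: 24.63
tool_pos: [0.4452, 0.1069, 0.1192]
tool_rot: [-1.547, 0.323, -0.32]
contact_force: [0.5, 0.1, -2.3]
opening: 0.0223
```

Emit:
{"name": "play_rows", "arguments": {
  "moves": [
    {"x": 0,"y": 0,"z": -0.4,"turn": 0,"jaw": 1.5},
    {"x": 0,"y": 0,"z": 0,"turn": 0,"jaw": 1.5},
    {"x": 0,"y": 0,"z": 0,"turn": 0,"jaw": 1.5},
    {"x": 0,"y": 0,"z": 0,"turn": 0,"jaw": 5},
    {"x": 0,"y": 0,"z": 0,"turn": 0,"jaw": 5},
    {"x": 0,"y": 0,"z": 0,"turn": 0,"jaw": 5},
    {"x": 0,"y": 0,"z": 0,"turn": 0,"jaw": 5},
    {"x": 0,"y": 0,"z": 0,"turn": 0,"jaw": 5}
  ]
}}

```text
t: 25.3
tool_pos: [0.4462, 0.1069, 0.1167]
tool_rot: [-1.547, 0.321, -0.322]
contact_force: [-0.1, -0.1, 0.6]
opening: 0.0498
```

Emit:
{"name": "play_rows", "arguments": {
  "moves": [
    {"x": 0,"y": 0,"z": 2,"turn": 0,"jaw": 5},
    {"x": 0,"y": 0,"z": 3,"turn": 0,"jaw": 6},
    {"x": 0,"y": 0,"z": 3,"turn": 0,"jaw": 6},
    {"x": 1.5,"y": -2,"z": 2,"turn": 0,"jaw": 6},
    {"x": 2,"y": -3,"z": 0,"turn": 0,"jaw": 6},
    {"x": 2.2,"y": -3,"z": 0,"turn": 0,"jaw": 6},
    {"x": 2.2,"y": -3,"z": 0,"turn": 0,"jaw": 6},
    {"x": 2.2,"y": -3,"z": 0,"turn": 0,"jaw": 6}
  ]
}}

```text
t: 25.97
tool_pos: [0.5479, -0.0346, 0.2168]
tool_rot: [-1.547, 0.32, -0.322]
contact_force: [0.6, 0.8, 0.5]
opening: 0.0597
```

Emit:
{"name": "play_rows", "arguments": {
  "moves": [
    {"x": 2.2,"y": -3,"z": 0,"turn": 0,"jaw": 6},
    {"x": 2,"y": -2,"z": 0,"turn": 0,"jaw": 6},
    {"x": 1,"y": -2,"z": 0,"turn": 0,"jaw": 6},
    {"x": 0,"y": 0,"z": 0,"turn": 0,"jaw": 6},
    {"x": 0,"y": 0,"z": 0,"turn": 0,"jaw": 6},
    {"x": 0,"y": 0,"z": 0,"turn": 0,"jaw": 6}
  ]
}}

```text
t: 26.47
tool_pos: [0.5985, -0.1026, 0.2161]
tool_rot: [-1.546, 0.322, -0.321]
contact_force: [-0.2, -0.2, -0.4]
opening: 0.0602
```

```bash
python3 look.py g13 230,165 215,200
python3 - <<'E'
from meas import *
print(ctrl.get_obs()["tool_pos"].round(4))
E
```

```text
[ 0.5985 -0.1021  0.2164]
```

View pics/g13.png

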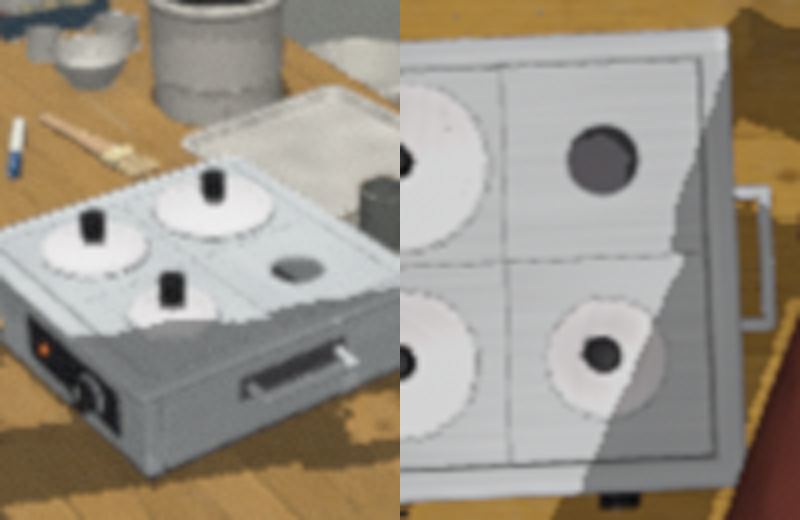

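Three insets are home; the small one is left.

Emit:
{"name": "play_rows", "arguments": {
  "moves": [
    {"x": 0.2,"y": 0,"z": -2.5,"turn": 0,"jaw": 6},
    {"x": 0,"y": 0,"z": -2.5,"turn": 0,"jaw": 6},
    {"x": 0,"y": 0,"z": -2.5,"turn": 0,"jaw": 6},
    {"x": 0,"y": 0,"z": -2,"turn": 0,"jaw": 6},
    {"x": 0,"y": 0,"z": 0,"turn": 0,"jaw": 6},
    {"x": 0,"y": 0,"z": 0,"turn": 0,"jaw": 6},
    {"x": 0,"y": 0,"z": 0,"turn": 0,"jaw": 6}
  ]
}}

```text
t: 27.15
tool_pos: [0.6016, -0.1028, 0.1231]
tool_rot: [-1.547, 0.319, -0.323]
contact_force: [0.3, -1.5, 0.3]
opening: 0.0599
```

```bash
python3 look.py g14 298,195 297,170
python3 - <<'E'
from meas import *
print(ctrl.get_obs()["tool_pos"].round(4))
E
```

```text
[ 0.6023 -0.1032  0.1239]
```

View pics/g14.png

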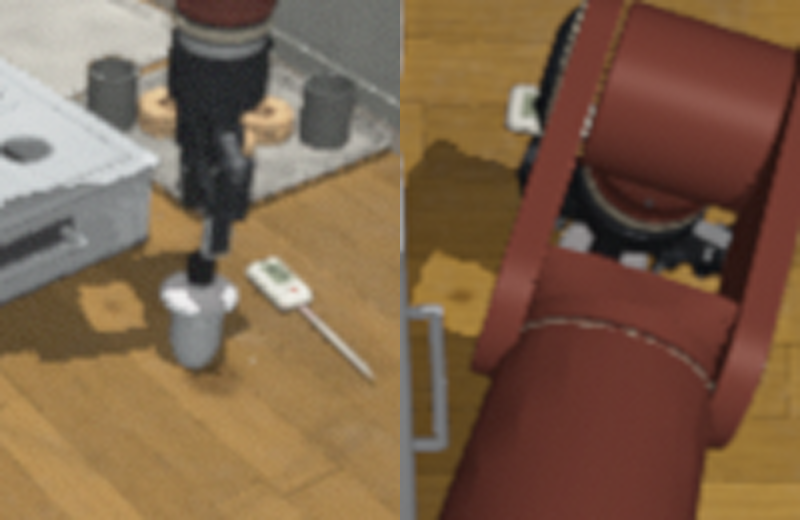

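Emit:
{"name": "play_rows", "arguments": {
  "moves": [
    {"x": 0,"y": 0,"z": -2.2,"turn": 0,"jaw": 6},
    {"x": 0,"y": 0,"z": -2.1,"turn": 0,"jaw": 6},
    {"x": 0,"y": 0,"z": 0,"turn": 0,"jaw": 6},
    {"x": 0,"y": 0,"z": 0,"turn": 0,"jaw": 6}
  ]
}}

```text
t: 27.58
tool_pos: [0.6006, -0.103, 0.0784]
tool_rot: [-1.547, 0.322, -0.321]
contact_force: [-0.6, -0.3, 0.7]
opening: 0.0602
```

Emit:
{"name": "play_rows", "arguments": {
  "moves": [
    {"x": 0,"y": 0,"z": 0,"turn": 0,"jaw": 1.5},
    {"x": 0,"y": 0,"z": 0,"turn": 0,"jaw": 1.5},
    {"x": 0,"y": 0,"z": 0,"turn": 0,"jaw": 1.5},
    {"x": 0,"y": 0,"z": 0,"turn": 0,"jaw": 1.5},
    {"x": 0,"y": 0,"z": 0,"turn": 0,"jaw": 1.5},
    {"x": 0,"y": 0,"z": 0,"turn": 0,"jaw": 1.5},
    {"x": 0,"y": 0,"z": 0,"turn": 0,"jaw": 1.5}
  ]
}}

```text
t: 28.17
tool_pos: [0.6023, -0.1036, 0.0805]
tool_rot: [-1.547, 0.319, -0.324]
contact_force: [-0.0, -0.3, 5.4]
opening: 0.0222
```

Emit:
{"name": "play_rows", "arguments": {
  "moves": [
    {"x": 0,"y": 0,"z": 1,"turn": 0,"jaw": 1.5},
    {"x": 0,"y": 0,"z": 2,"turn": 0,"jaw": 1.5},
    {"x": 0,"y": 0,"z": 0,"turn": 0,"jaw": 1.5},
    {"x": 0,"y": 0,"z": 0,"turn": 0,"jaw": 1.5},
    {"x": 0,"y": 0,"z": 0,"turn": 0,"jaw": 1.5}
  ]
}}

```text
t: 28.58
tool_pos: [0.6004, -0.1029, 0.1076]
tool_rot: [-1.547, 0.322, -0.321]
contact_force: [-0.1, -0.9, -2.1]
opening: 0.0226
```

```bash
python3 look.py g15 298,195 297,170
python3 - <<'E'
from meas import *
print(ctrl.get_obs()["tool_pos"].round(4))
E
```

```text
[ 0.5999 -0.1028  0.1068]
```

View pics/g15.png

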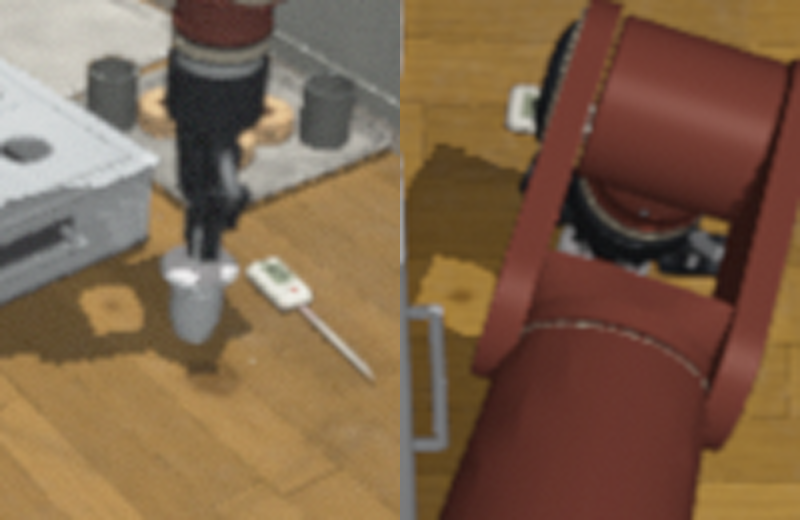

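Emit:
{"name": "play_rows", "arguments": {
  "moves": [
    {"x": 0,"y": 0,"z": 2,"turn": 0,"jaw": 1.5},
    {"x": 0,"y": 0,"z": 2.5,"turn": 0,"jaw": 1.5},
    {"x": 0,"y": 0,"z": 2.5,"turn": 0,"jaw": 1.5},
    {"x": 0,"y": 1,"z": 2,"turn": 0,"jaw": 1.5},
    {"x": -0.4,"y": 2,"z": 1,"turn": 0,"jaw": 1.5},
    {"x": -0.4,"y": 3,"z": 0,"turn": 0,"jaw": 1.5},
    {"x": -0.4,"y": 3,"z": 0,"turn": 0,"jaw": 1.5},
    {"x": -0.4,"y": 3,"z": 0,"turn": 0,"jaw": 1.5}
  ]
}}

```text
t: 29.35
tool_pos: [0.5842, 0.0179, 0.2074]
tool_rot: [-1.547, 0.323, -0.321]
contact_force: [1.1, 0.8, -1.5]
opening: 0.0218
```

Emit:
{"name": "play_rows", "arguments": {
  "moves": [
    {"x": -0.4,"y": 3,"z": 0,"turn": 0,"jaw": 1.5},
    {"x": -0.3,"y": 3,"z": 0,"turn": 0,"jaw": 1.5},
    {"x": -0.2,"y": 2,"z": 0,"turn": 0,"jaw": 1.5},
    {"x": 0,"y": 1,"z": 0,"turn": 0,"jaw": 1.5},
    {"x": 0,"y": 0,"z": 0,"turn": 0,"jaw": 1.5},
    {"x": 0,"y": 0,"z": 0,"turn": 0,"jaw": 1.5},
    {"x": 0,"y": 0,"z": 0,"turn": 0,"jaw": 1.5}
  ]
}}

```text
t: 29.93
tool_pos: [0.576, 0.1058, 0.2078]
tool_rot: [-1.548, 0.323, -0.322]
contact_force: [-0.1, -0.9, -2.7]
opening: 0.0218
```

Emit:
{"name": "play_rows", "arguments": {
  "moves": [
    {"x": 0,"y": 0.9,"z": 0,"turn": 0,"jaw": 1.5},
    {"x": 0,"y": 0,"z": -1,"turn": 0,"jaw": 1.5},
    {"x": 0,"y": 0,"z": -2,"turn": 0,"jaw": 1.5},
    {"x": 0,"y": 0,"z": -1,"turn": 0,"jaw": 1.5},
    {"x": 0,"y": 0,"z": -1,"turn": 0,"jaw": 1.5},
    {"x": 0,"y": 0,"z": 0,"turn": 0,"jaw": 1.5},
    {"x": 0,"y": 0,"z": 0,"turn": 0,"jaw": 1.5}
  ]
}}

```text
t: 30.52
tool_pos: [0.5754, 0.1157, 0.1573]
tool_rot: [-1.547, 0.323, -0.32]
contact_force: [-0.1, -0.4, -2.1]
opening: 0.0223
```

```bash
python3 look.py g16 255,150 215,180
python3 - <<'E'
from meas import *
print(ctrl.get_obs()["tool_pos"].round(4))
E
```

```text
[0.5765 0.1158 0.1591]
```

View pics/g16.png

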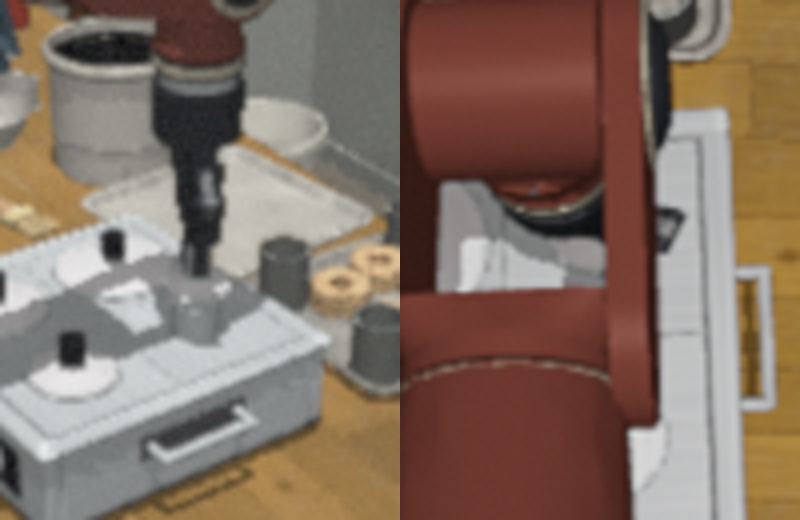

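Emit:
{"name": "play_rows", "arguments": {
  "moves": [
    {"x": 0,"y": 0,"z": -1,"turn": 0,"jaw": 1.5},
    {"x": 0,"y": 0,"z": -1,"turn": 0,"jaw": 1.5},
    {"x": 0,"y": 0,"z": 0,"turn": 0,"jaw": 1.5},
    {"x": 0,"y": 0,"z": 0,"turn": 0,"jaw": 1.5}
  ]
}}

```text
t: 30.95
tool_pos: [0.575, 0.1158, 0.1368]
tool_rot: [-1.548, 0.323, -0.319]
contact_force: [-0.5, 0.4, -1.0]
opening: 0.0218
```

Emit:
{"name": "play_rows", "arguments": {
  "moves": [
    {"x": 0,"y": 0,"z": -1,"turn": 0,"jaw": 1.5},
    {"x": 0,"y": 0,"z": -0.8,"turn": 0,"jaw": 1.5},
    {"x": 0,"y": 0,"z": 0,"turn": 0,"jaw": 1.5},
    {"x": 0,"y": 0,"z": 0,"turn": 0,"jaw": 1.5}
  ]
}}

```text
t: 31.28
tool_pos: [0.5751, 0.1159, 0.1191]
tool_rot: [-1.547, 0.323, -0.32]
contact_force: [0.9, -0.2, -0.6]
opening: 0.0222
```

Emit:
{"name": "play_rows", "arguments": {
  "moves": [
    {"x": 0,"y": 0,"z": -0.4,"turn": 0,"jaw": 1.5},
    {"x": 0,"y": 0,"z": 0,"turn": 0,"jaw": 1.5},
    {"x": 0,"y": 0,"z": 0,"turn": 0,"jaw": 1.5}
  ]
}}

```text
t: 31.53
tool_pos: [0.5759, 0.1159, 0.1163]
tool_rot: [-1.547, 0.321, -0.321]
contact_force: [0.1, -0.6, -1.0]
opening: 0.022
```

Emit:
{"name": "play_rows", "arguments": {
  "moves": [
    {"x": 0,"y": 0,"z": 0,"turn": 0,"jaw": 5},
    {"x": 0,"y": 0,"z": 0,"turn": 0,"jaw": 5},
    {"x": 0,"y": 0,"z": 0,"turn": 0,"jaw": 5},
    {"x": 0,"y": 0,"z": 0,"turn": 0,"jaw": 5},
    {"x": 0,"y": 0,"z": 0,"turn": 0,"jaw": 5}
  ]
}}

```text
t: 31.95
tool_pos: [0.5762, 0.1159, 0.1167]
tool_rot: [-1.547, 0.321, -0.322]
contact_force: [0.6, -0.7, 0.2]
opening: 0.0501
```

Emit:
{"name": "play_rows", "arguments": {
  "moves": [
    {"x": 0,"y": 0,"z": 2,"turn": 0,"jaw": 5},
    {"x": 0,"y": 0,"z": 3,"turn": 0,"jaw": 6},
    {"x": 0,"y": 0,"z": 3,"turn": 0,"jaw": 6},
    {"x": 0,"y": -2,"z": 2,"turn": 0,"jaw": 6},
    {"x": 0,"y": -4,"z": 0,"turn": 0,"jaw": 6},
    {"x": 0,"y": -4,"z": 0,"turn": 0,"jaw": 6},
    {"x": 0,"y": -4,"z": 0,"turn": 0,"jaw": 6},
    {"x": 0,"y": -4,"z": 0,"turn": 0,"jaw": 6}
  ]
}}

```text
t: 32.62
tool_pos: [0.5758, -0.0656, 0.2169]
tool_rot: [-1.547, 0.32, -0.322]
contact_force: [1.3, -0.2, 0.2]
opening: 0.0599
```

Emit:
{"name": "play_rows", "arguments": {
  "moves": [
    {"x": 0,"y": -4,"z": 0,"turn": 0,"jaw": 6},
    {"x": 0,"y": -4,"z": 0,"turn": 0,"jaw": 6},
    {"x": 0,"y": -4,"z": 0,"turn": 0,"jaw": 6},
    {"x": 0,"y": 0,"z": 0,"turn": 0,"jaw": 6},
    {"x": 0,"y": 0,"z": 0,"turn": 0,"jaw": 6},
    {"x": 0,"y": 0,"z": 0,"turn": 0,"jaw": 6},
    {"x": 0,"y": 0,"z": 0,"turn": 0,"jaw": 6},
    {"x": 0,"y": 0,"z": 0,"turn": 0,"jaw": 6}
  ]
}}

```text
t: 33.28
tool_pos: [0.5761, -0.1826, 0.2163]
tool_rot: [-1.547, 0.32, -0.32]
contact_force: [0.2, 0.0, -0.5]
opening: 0.06
```

Run:
```python
from meas import *
T=eyes.get_image("top");S=eyes.get_image("scene")
a=cv2.resize(T["img"][130:270,125:265],(560,560),interpolation=cv2.INTER_CUBIC);cv2.imwrite("pics/f1.png",a[:,:,::-1])
a=cv2.resize(S["img"][110:240,160:340],(760,549),interpolation=cv2.INTER_CUBIC);cv2.imwrite("pics/f2.png",a[:,:,::-1])
tgt=dict(XL=(.5672,.2445),S=(.5758,.115),L=(.4374,.236),M=(.4461,.1064))
for n,(x,y) in tgt.items():
    pt=proj(T,(x,y,.129)); ps=proj(S,(x,y,.127))
    c,_=blob(T,pt,70,5); c2,_=blob(S,ps,70,5)
    p,d=ray(T,c); q,e=ray(S,c2); t=np.linalg.lstsq(np.stack([d,-e],1),q-p,rcond=None)[0]
    print(n,"pred",pt.round(1),ps.round(1),"seen",c.round(1),c2.round(1),"tri",((p+d*t[0]+q+e*t[1])/2).round(4))
for n in ("probe_thermometer","tasting_spoon"):
    for r in pinpoint("top",n)[:1]: print(n,at_z(T,r["point"],0)[:2].round(4))
```

```text
XL pred [162.8 174.4] [232.9 145.2] seen [162.8 174.4] [232.6 145.8] tri [0.5674 0.246  0.1242]
S pred [213.9 172.1] [253.9 159.5] seen [213.5 172.6] [253.4 160. ] tri [0.5751 0.1164 0.1247]
L pred [163.4 225.6] [202.6 155.5] seen [163.3 225.2] [202.9 156. ] tri [0.4387 0.2374 0.1241]
M pred [215.5 223.2] [222.7 171.2] seen [215.1 223. ] [222.7 172. ] tri [0.4468 0.108  0.1229]
probe_thermometer [ 0.7051 -0.125 ]
tasting_spoon [ 0.3037 -0.2655]
```

View pics/f1.png

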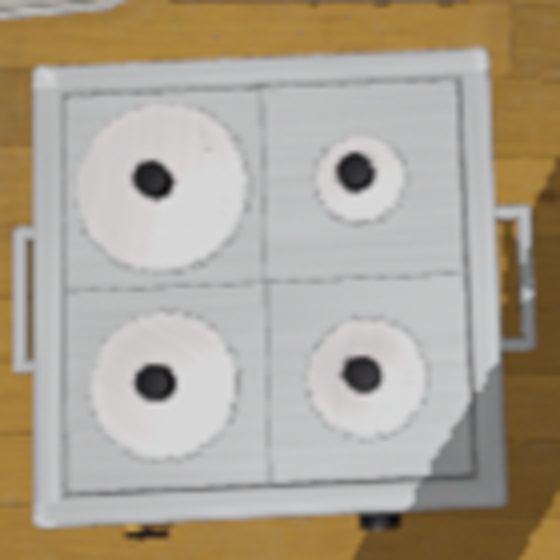

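View pics/f2.png

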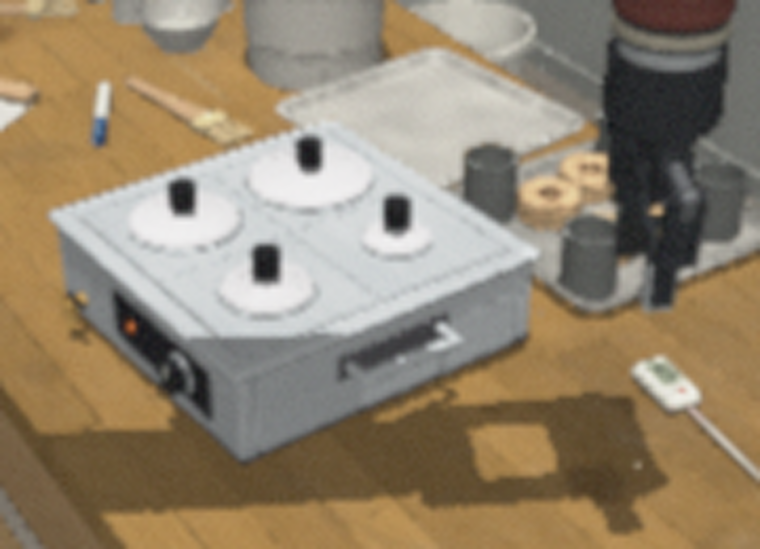

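```bash
python3 -c "
from h import *
finish_job()"
```

```text
the job is handed in; nothing more can be done
```

All four insets hang in their matching plates, and I handed the job in at about 33.5 s of the 125 s. The hand-in reports no verdict.

**What I did:** I picked each inset up by its knob with a 60 N grip, in the order extra-large, large, medium, small. I lowered each into its opening and released it about 1 mm above home. The gripper finished clear of everything.

**Last checks:**
- **Position:** the knobs triangulated within 2 mm of the opening centres. The limit is 8 mm.
- **Height:** knob heights came out at 0.123–0.125 m, against about 0.125 m expected when home.
- **Rims:** both camera views show the rims lying flat on the plates.
- **Forces:** contact stayed at about 5 N or less in every reading. The small inset may have rubbed slightly on the way in, where the force reading changed by about 1.5 N.

**One disagreement:** the network put the thermometer about 11 mm from its first reading. The arm partly covered the thermometer in the last top picture. I think that shifted the estimate, because the arm never came down to it and it looks unmoved in the scene view. The spoon's reading shifted by about 5 mm, and the arm never came near it.

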